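# Seat a bent handle blank in two notched bench stops and hold it with the swing arm

### The job

Get the bent handle blank ready for carving: slide it along the carving board, without lifting it off, and turn it until both of its ends rest fully home in the notches of the two stops. Then swing the arm round until its rubber nose bears against the back of the blank, and leave it there. Don't disturb the other things on the bench.

Things in the scene. Friction and masses are not known exactly. Their poses are not given: they have to be found in the camera images.
- board: Fixed plywood carving board, 400 x 420 mm, lying flat on the bench, top face 18 mm above it (position and yaw vary). Origin: centre of its underside; +x points away from the robot, to two dark wooden stops 28 mm high, each with a notch open to -x: flat bottom 22 mm wide, walls flaring to 50 mm at the mouth, 26 mm deep. Bottoms: x +140, y -60 mm (long leg); x +110, y +60 mm (short leg).
- long_notch (a point): Point on the board's top where the centre of the long leg's rounded end is when fully home (12 mm in front of the notch bottom); board x +128, y -60 mm. Axes as the board's.
- short_notch (a point): The same for the short leg's end; board x +98, y +60 mm. Axes as the board's.
- blank: Loose bent wooden handle blank, about 0.2 kg, flat on the board: a U of bar 24 mm wide, 28 mm high. Origin: underside, middle of its straight back's centre line. Back along y, 144 mm overall, flat outer face at x -12 mm. Legs along +x at y -60 (long, tip at x +83) and y +60 mm (short, tip at +53); tips rounded. Home: origin at board x +57, y 0, axes parallel. Starts turned 0.4-1.1 rad left of that.
- long_end (a point): Centre of the rounded end of the blank's long leg, on the underside (blank x +71, y -60 mm).
- short_end (a point): Centre of the rounded end of the blank's short leg, on the underside (blank x +41, y +60 mm).
- swing_arm (a joint): Angle (rad) of the swing arm, a dark steel bar 110 mm long, top 21 mm above the board, on an upright pivot; upright rubber nose (radius 12 mm) at its tip. 0 = open, pointing 160 deg counter-clockwise of the board's +x (to the robot and outwards); grows counter-clockwise from above, swinging in behind the blank. Starts at 0-0.4; meets the seated blank at about 2.01; stays where left (0.1 N m).
- swing_pivot (a point): Pivot axis of the swing arm at the board's top: board x +23, y +140 mm.
- swing_peg (a point): On the axis of the turned wooden peg (14 to 18 mm thick) that stands upright on the swing arm, 88 mm from the pivot; this point is 50 mm above the board, the peg's top is 66 mm above the board. Push the peg sideways to swing the arm.
- mallet: Bystander on the left: steel-headed hammer, head 75 x 120 x 70 mm. Leave alone.
- gouge_a: Bystander on the right: gouge lying flat, about 250 mm long. Leave alone.
- gouge_b: Bystander on the right: second gouge lying flat, about 240 mm long. Leave alone.
- plaque: Bystander far left: wooden plaque 150 x 180 x 18 mm with carved dimples. Leave alone.
- oil_jar: Bystander right: amber jar, radius 32, height 90 mm. Leave alone.
- wax_tin: Bystander: small round tin, radius 24, height 26 mm, on the board behind the short leg's stop. Leave alone.
- hone: Bystander near right: grey honing stone 70 x 180 x 24 mm. Leave alone.
- bench_brush: Bystander near left: bench brush. Leave alone.

How it is judged:
By the outcome, as a careful person would: the job done as asked, in the order asked, and still so for the second after the job is handed in, with the robot touching nothing.
It also fails if it takes over 72 s, if anything falls off the work surface, if the arm or the gripper's body presses on something with over 40 N, if the wrist force passes 120 N, or if a joint passes its speed limit or range.

### The arm

A 6-joint arm with a two-finger parallel gripper is mounted at the origin on the work surface. World frame = base frame: x ahead of the robot, y to its left, z up, the work surface at z = 0. Lengths are in m, angles in rad, forces in N, time in s.
With the tool pointing down it reaches from about 0.425 to 1.125 m from the base axis. Payload 14.9 kg.
Tool frame: the origin (TCP) lies midway between the tips of the shut fingers; the grasp point (between the pads) lies 19 mm behind it; z points along the fingers, x is the direction in which the jaws open and shut, and the axes are right-handed (so a half turn about z gives the same grasp; the last joint's range is limited). The gripper opens to 91 mm and grips with 3 to 60 N. Pads are 32 mm wide; open, the fingers measure 118 mm over their backs; the gripper's body (76 mm by 178 mm) begins 60 mm behind the grasp point.
Start: joints at [1.122, 0.379, 1.734, -0, 1.028, -0.033], TCP at [0.283, 0.64, 0.214] pointing down, gripper open.
Joint ranges: [-2.77, 2.77], [-0.74, 2.19], [0, 2.66], [-1.06, 4.2], [0.31, 2.87], [-3.08, 3.08]. Speed limits (rad/s): [1.89, 1.89, 2.39, 3.14, 3.14, 3.14].

### API

Orientations are given as a unit quaternion [w, x, y, z].
In Python, from bench import ctrl gives the robot as it stands.
- The arm moves only by the shell command python3 -m jog 'ROWS'. ROWS is JSON, a list of rows, each a list of 3 entries, a list of its own where there are three numbers: the shift along the tool's x, y, z in cm, then the turn, a rotation vector about the tool's x, y, z in rad, then the closure in counts, from 0 (fully open) to 255 (shut). In form: [[[tx, ty, tz], [wx, wy, wz], jaw], ...]. A call has 1 to 10 rows; each row is the pose to reach, as a shift and turn from the pose commanded when the call began, along the tool's axes at that moment; what a row does not reach only later rows make up. A row lasts 1/12 s, in which the tool goes at most 41.7 mm and 7.16 degrees, less where a joint would pass 70% of its speed; a pose out of reach is approached as far as the arm can. A call with a gripper value outside its range is refused whole. The fingers move at their own pace and stop on an object; the grip force is fixed at half the most. Time passes only in rows, so rows that repeat a pose let the fingers close. It gives the time, the measured TCP pose, the force and the opening at its end, in the units of the state.
- ctrl.get_state(): the state, without advancing time (a new reading comes with each control period).
- ctrl.capture(name): name is "side" or "top"; returns a dict with "color" (420x560x3 uint8, red, green, blue), "K" (3x3 intrinsics, pixels), "position" and "orientation" of the camera in the world. Camera axes: x right, y up, looking along -z (the intrinsics and any distortion apply to the point x, -y, -z); pixel columns grow to the right and rows downward; lengths in m; the calibration is good to about 2 mm. A picture is of the moment at which its call begins. There is no depth.
- ctrl.close_job(): hands the job in, once; it reports no verdict.
Trained networks look in a picture, given as the dict that the camera call returned (one of the last four; its "shot" number tells which), for a name from the list of things; names that differ only in an ending like _2 or _b are one class to them, and where a whole thing is asked for, a point or a joint stands for the part that bears it (a point fixed in the world has none). Each returns a list of dicts, best first, with "confidence" (0 to 1); they miss things now and then, are a little off and sometimes report something else, mostly with a low value. They report only what shows in the picture. A call takes as long as a camera call.
- ctrl.look_for(picture, name): "point" ([column, row] in pixels, amid what is visible of it).
The state is a dict: "time_s": time; "joint_positions": joint angles; "joint_velocities": joint speeds; "joint_torque": joint torques, N m; "eef_pos": TCP position; "tcp_rot": TCP orientation; "ft_force": force on the tool from outside, world axes, zero at the start; "ft_torque": the same for the moment, N m; "finger_gap": finger opening in m.
Only numpy, scipy, OpenCV 4.12 (cv2) and the standard library are available. Lean on these libraries where they do the work, as an engineer would, in place of code of your own. Each camera call takes 0.05 s, during which the arm holds its last target.

## Working session

There is one attempt and no reset: what is moved stays moved. The work goes in short steps, Python scripts to look and compute and a shell command to move; the robot and the scene stay as the last step left them, time stands still between calls to the robot, and variables do not carry over. Pictures are saved under pics/ and viewed, and the job is handed in when it is done.

```bash
ls; mkdir -p pics; cat > h.py <<'E'
import numpy as np, cv2
from bench import ctrl
from scipy.spatial.transform import Rotation as R
def q2R(q): return R.from_quat([q[1],q[2],q[3],q[0]]).as_matrix()
def proj(p,P):
    M=q2R(p["orientation"]); c=M.T@(np.array(P,float)-np.array(p["position"])); c=np.array([c[0],-c[1],-c[2]])
    u=np.array(p["K"])@c; return u[:2]/u[2]
def unproj(p,uv,z):
    d=np.linalg.inv(np.array(p["K"]))@np.array([uv[0],uv[1],1.]); d=np.array([d[0],-d[1],-d[2]])
    d=q2R(p["orientation"])@d; o=np.array(p["position"]); return o+d*(z-o[2])/d[2]
def save(p,n,img=None):
    im=p["color"] if img is None else img
    cv2.imwrite("pics/"+n,cv2.cvtColor(np.ascontiguousarray(im),cv2.COLOR_RGB2BGR))
E
python3 - <<'E'
from h import *
s=ctrl.get_state(); print(s)
for n in("top","side"):
    p=ctrl.capture(n); save(p,n+"0.png"); print(n,{k:v for k,v in p.items() if k!="color"})
    for t in("board","blank","long_end","short_end","swing_peg","swing_arm","swing_pivot","long_notch","short_notch","wax_tin"):
        try: print(t,[(np.round(d["point"]),round(d["confidence"],2)) for d in ctrl.look_for(p,t)[:2]])
        except Exception as e: print(t,e)
E
```

```text
pics
{'time_s': 0.0, 'joint_positions': array([ 1.12167727e+00,  3.79410491e-01,  1.73474759e+00, -1.02537855e-05,
        1.02851870e+00, -3.32978694e-02]), 'joint_velocities': array([ 0.00016847, -0.00030259, -0.00057712,  0.0030007 , -0.00017917,
       -0.00057562]), 'joint_torque': array([-3.37413054e-03, -7.63715744e+01, -4.34373415e+01,  6.49378868e-02,
        4.22930648e-02, -1.84021083e-04]), 'eef_pos': array([0.28259858, 0.64000172, 0.21330335]), 'tcp_rot': array([ 2.84395693e-04,  8.37835311e-01,  5.45922795e-01, -4.61488184e-04]), 'ft_force': array([-0.23820779, -0.58995865, -0.70879431]), 'ft_torque': array([ 0.01777204, -0.01929041,  0.00606567]), 'finger_gap': 0.091470646584574}
top {'K': array([[517.70005659,   0.        , 279.69657933],
       [  0.        , 517.70005659, 214.22140921],
       [  0.        ,   0.        ,   1.        ]]), 'position': array([ 0.3990945 , -0.02103857,  1.75637537]), 'orientation': array([-0.70413828, -0.02336717,  0.02797349,  0.70912674]), 'shot': 1}
board [(array([273., 205.]), 0.9)]
blank [(array([286., 224.]), 0.93)]
long_end [(ar
[... 661 characters left out ...]
ray([-0.14467602, -0.76442797,  1.26563219]), 'orientation': array([ 0.87484338,  0.31130084, -0.12111384, -0.35081661]), 'shot': 2}
board [(array([280., 199.]), 0.68), (array([274., 207.]), 0.63)]
blank [(array([275., 207.]), 0.63), (array([243., 172.]), 0.56)]
long_end [(array([276., 212.]), 0.79), (array([343., 296.]), 0.22)]
short_end [(array([385., 338.]), 0.71), (array([272., 209.]), 0.62)]
swing_peg [(array([243., 174.]), 0.72)]
swing_arm [(array([240., 169.]), 0.58), (array([382., 338.]), 0.38)]
swing_pivot [(array([283., 203.]), 0.82)]
long_notch [(array([281., 201.]), 0.56)]
short_notch [(array([284., 201.]), 0.93)]
wax_tin [(array([287., 140.]), 0.65), (array([284., 202.]), 0.34)]
```

View pics/top0.png

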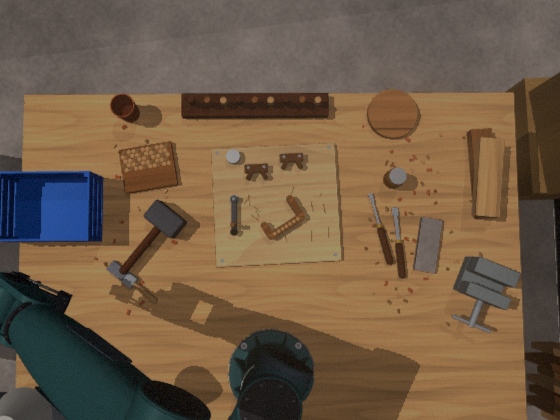

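View pics/side0.png

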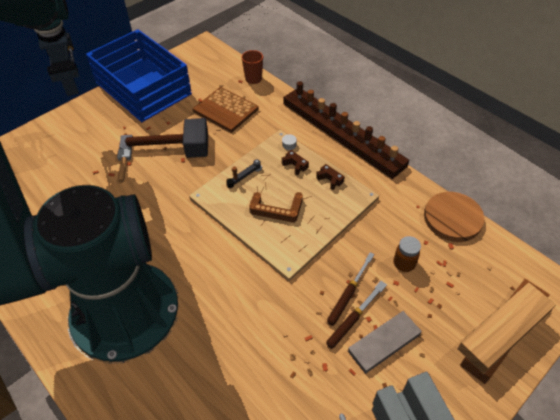

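```bash
python3 - <<'E'
import cv2
i=cv2.imread("pics/top0.png")[120:300,180:380]; cv2.imwrite("pics/top0z.png",cv2.resize(i,None,fx=4,fy=4,interpolation=cv2.INTER_CUBIC)[:600])
cv2.imwrite("pics/top0z.png",cv2.resize(cv2.imread("pics/top0.png")[135:285,180:380],None,fx=4,fy=4,interpolation=cv2.INTER_CUBIC))
cv2.imwrite("pics/side0z.png",cv2.resize(cv2.imread("pics/side0.png")[110:310,150:410],None,fx=3,fy=3,interpolation=cv2.INTER_CUBIC))
E
```

```text
(no output)
```

View pics/top0z.png

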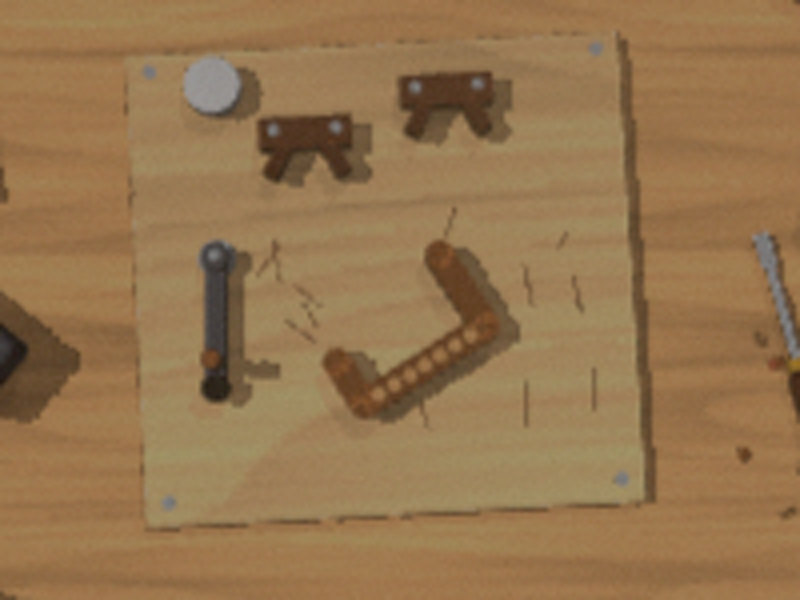

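View pics/side0z.png

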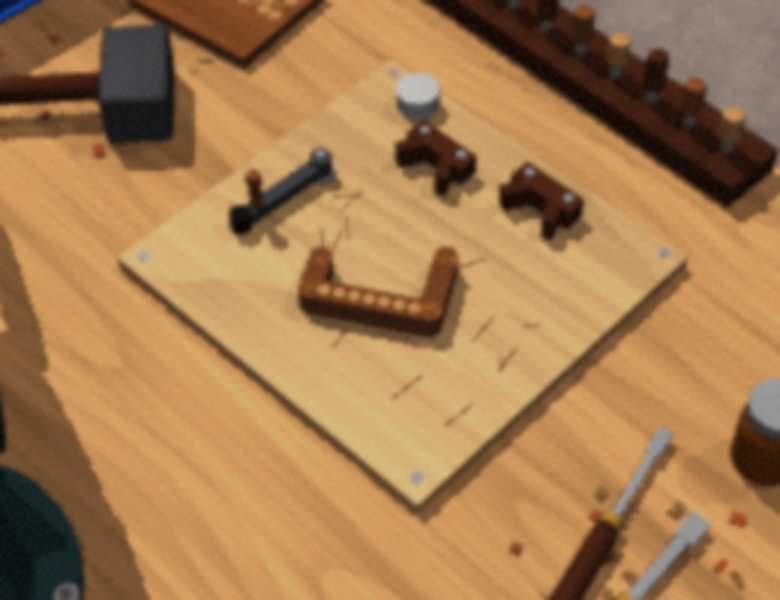

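```bash
cat > fit.py <<'E'
from h import *
from scipy.optimize import least_squares
zt=lambda X,Y:((X+.5)/4-.5+180,(Y+.5)/4-.5+135)
zs=lambda X,Y:((X+.5)/3-.5+150,(Y+.5)/3-.5+110)
def T(b,P):
    c,s=np.cos(b[2]),np.sin(b[2]); return np.array([b[0]+c*P[0]-s*P[1],b[1]+s*P[0]+c*P[1],P[2] if len(P)>2 else .018])
def fit(obs,x0):
    f=lambda b:np.concatenate([proj(p,T(b,P))-uv for p,P,uv in obs])
    r=least_squares(f,x0,loss="soft_l1"); return r.x,r.fun
def blank_outline():
    a=np.linspace(-np.pi/2,np.pi/2,9)
    L=[(-.012,-.072)]+[(.071+.012*np.cos(t),-.06+.012*np.sin(t)) for t in a]+[(.012,-.048),(.012,.048)]+[(.041+.012*np.cos(t),.06+.012*np.sin(t)) for t in a]+[(-.012,.072)]
    return L
def stops(w=.07):
    out=[]
    for xb,y in((.14,-.06),(.11,.06)):
        out.append([(xb-.026,y-.025),(xb,y-.011),(xb,y+.011),(xb-.026,y+.025)])
    return out
def draw(p,board,blank,arm,sc,crop,n):
    x,y,w,h=crop
    im=cv2.resize(p["color"][y:y+h,x:x+w],None,fx=sc,fy=sc,interpolation=cv2.INTER_CUBIC)
    def L(b,pts,z,col,cl=True):
        q=np.array([(proj(p,T(b,(*P,z)))+.5-[x,y])*sc-.5 for P in pts]); cv2.polylines(im,[np.round(q).astype(int)],cl,col,1,cv2.LINE_AA)
    L(board,[(-.2,-.21),(.2,-.21),(.2,.21),(-.2,.21)],.018,(255,0,0))
    for s in stops(): L(board,s,.046,(255,255,0),False)
    if blank is not None:
        L(blank,blank_outline(),.046,(0,255,0)); L(blank,blank_outline(),.018,(0,0,255))
    if arm is not None:
        t=arm+np.deg2rad(160); d=np.array([np.cos(t),np.sin(t)])
        for k,z in((0,.039),(.11,.046),(.088,.084)):
            c=np.array([.023,.14])+k*d; r=.012 if k!=.088 else .008
            L(board,[c+r*np.array([np.cos(a),np.sin(a)]) for a in np.linspace(0,6.28,16)],z,(0,255,255))
    save(p,n,im)
TC=(180,135,200,150); SC=(150,110,260,200)
E
python3 - <<'E'
from fit import *
pt=ctrl.capture("top"); ps=ctrl.capture("side")
B=[(.2,.21),(.2,-.21),(-.2,-.21),(-.2,.21)]
ob=[(pt,(*P,.018),zt(*u)) for P,u in zip(B,[(127,58),(617,35),(647,500),(147,527)])]
ob+=[(ps,(*P,.018),zs(*u)) for P,u in zip(B,[(388,65),(685,262),(417,503),(122,262)])]
board,r=fit(ob,[.7,0,0]); print("board",board,r.round(1))
c=[(.071,-.06),(0,-.06),(0,.06),(.041,.06)]
ob=[(pt,(*P,.046),zt(*u)) for P,u in zip(c,[(438,250),(487,325),(366,402),(336,358)])]
ob+=[(ps,(*P,.046),zs(*u)) for P,u in zip(c,[(445,258),(432,316),(310,290),(320,255)])]
blank,r=fit(ob,[board[0]-.03,board[1]-.05,.6]); print("blank",blank,r.round(1), "rel yaw",blank[2]-board[2])
from scipy.optimize import minimize_scalar
g=lambda a:T(board,(.023+.088*np.cos(a+np.deg2rad(160)),.14+.088*np.sin(a+np.deg2rad(160)),.084))
arm=minimize_scalar(lambda a:np.linalg.norm(proj(pt,g(a))-zt(210,357))+np.linalg.norm(proj(ps,g(a))-zs(254,175)),bounds=(-.2,.6),method="bounded"); print("arm",arm.x,arm.fun, "peg",g(arm.x))
draw(pt,board,blank,arm.x,4,TC,"fit_t.png"); draw(ps,board,blank,arm.x,3,SC,"fit_s.png")
np.save("pose.npy",np.r_[board,blank,arm.x])
E
```

```text
board [ 0.55892772 -0.02069143  0.04650663] [-0.3 -0.1  0.6 -0.7  0.5  0.8  0.   0.9  0.3 -2.3  1.1 -1.8 -0.1  1.3
 -2.4 -1.4]
blank [ 0.48532813 -0.05395707  0.56603435] [ 0.7  0.8  0.1 -0.  -0.2  0.4  0.6  1.   0.5 -1.  -0.6 -1.9  0.1 -0.9
  0.5  0.2] rel yaw 0.51952772571155
arm 0.3098803695978521 1.7210947454232066 peg [0.48739662 0.11958221 0.084     ]
```

View pics/fit_t.png

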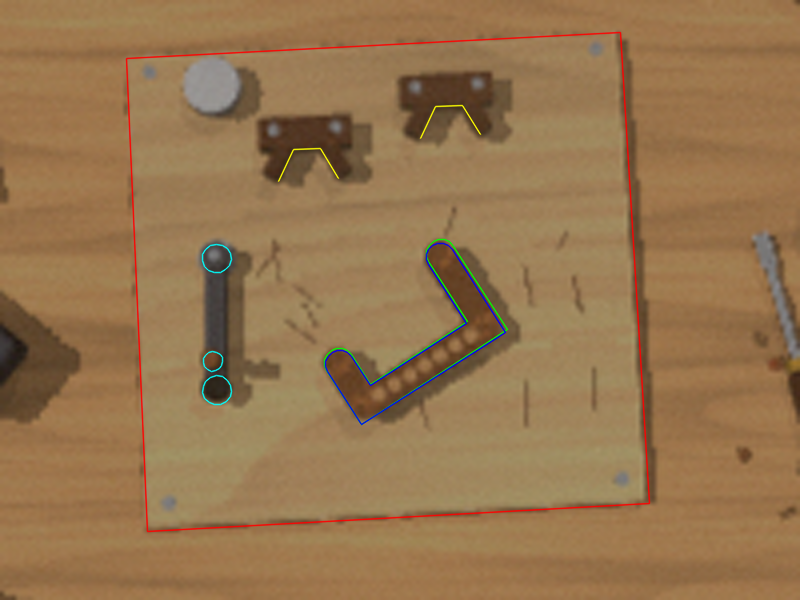

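View pics/fit_s.png

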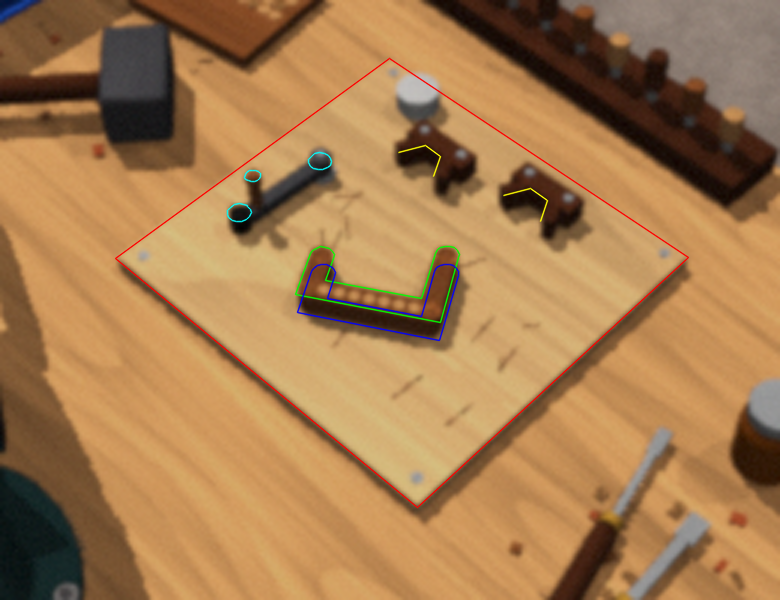

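```bash
cat >> fit.py <<'E'
def rel(pos,yaw,s=None):
    """pos world, yaw = world angle of tool x (mod pi), tool down"""
    s=s or ctrl.get_state(); M=q2R(s["tcp_rot"]); best=None
    for k in(0,np.pi):
        c,q=np.cos(yaw+k),np.sin(yaw+k); G=np.array([[c,q,0],[q,-c,0],[0,0,-1.]])
        w=R.from_matrix(M.T@G).as_rotvec()
        if best is None or np.linalg.norm(w)<np.linalg.norm(best): best=w
    print("shift cm",np.round(M.T@(np.array(pos)-s["eef_pos"])*100,2),"turn",best.round(3),"q6",s["joint_positions"][5].round(2))
def st():
    s=ctrl.get_state(); M=q2R(s["tcp_rot"]); print("t",s["time_s"],"pos",s["eef_pos"].round(4),"x-yaw",np.arctan2(M[1,0],M[0,0]).round(4),"tilt",M[:,2].round(3),"F",s["ft_force"].round(1),"gap",round(s["finger_gap"],4))
E
python3 - <<'E'
from fit import *
st(); p=np.load("pose.npy"); rel((p[3],p[4],.12),p[5]); rel((p[3],p[4],.0235),p[5])
E
```

```text
t 1.2 pos [0.2828 0.6404 0.2139] x-yaw 1.155 tilt [ 0. -0. -1.] F [-0.1  0.8 -0.8] gap 0.0912
shift cm [-55.33  46.58   9.39] turn [0.    0.    0.589] q6 -0.03
shift cm [-55.33  46.58  19.04] turn [0.    0.    0.589] q6 -0.03
```

```bash
python3 -m jog '[[[-55.33,46.58,0],[0,0,0.589],0],[[-55.33,46.58,0],[0,0,0.589],0],[[-55.33,46.58,0],[0,0,0.589],0],[[-55.33,46.58,0],[0,0,0.589],0],[[-55.33,46.58,0],[0,0,0.589],0],[[-55.33,46.58,0],[0,0,0.589],0],[[-55.33,46.58,0],[0,0,0.589],0],[[-55.33,46.58,0],[0,0,0.589],0],[[-55.33,46.58,0],[0,0,0.589],0],[[-55.33,46.58,0],[0,0,0.589],0]]'
python3 - <<'E'
from fit import *
st(); p=np.load("pose.npy"); rel((p[3],p[4],.12),p[5])
E
```

```text
time_s: 2.03
eef_pos: [0.3996, 0.2386, 0.2142]
tcp_rot: [-0.0, 0.96, 0.279, 0.0]
ft_force: [1.0, -0.7, -0.4]
finger_gap: 0.0916
t 2.0333 pos [0.3996 0.2386 0.2142] x-yaw 0.5664 tilt [ 0.001  0.    -1.   ] F [ 1.  -0.7 -0.4] gap 0.0916
shift cm [-8.47 29.28  9.42] turn [ 0.    -0.001  0.   ] q6 -0.08
```

```bash
python3 -m jog '[[[-8.47,29.28,0],[0,0,0],0],[[-8.47,29.28,0],[0,0,0],0],[[-8.47,29.28,0],[0,0,0],0],[[-8.47,29.28,0],[0,0,0],0],[[-8.47,29.28,0],[0,0,0],0],[[-8.47,29.28,0],[0,0,0],0],[[-8.47,29.28,0],[0,0,0],0],[[-8.47,29.28,5],[0,0,0],0],[[-8.47,29.28,9.4],[0,0,0],0],[[-8.47,29.28,9.4],[0,0,0],0]]'
python3 -m jog '[[[0,0,0],[0,0,0],0],[[0,0,0],[0,0,0],0]]'
python3 - <<'E'
from fit import *
st(); p=np.load("pose.npy"); rel((p[3],p[4],.0235),p[5])
for n,a,c in(("top",4,TC),("side",3,SC)):
    q=ctrl.capture(n); draw(q,p[:3],p[3:6],p[6],a,c,n+"1.png")
E
```

```text
time_s: 2.87
eef_pos: [0.4827, -0.0531, 0.1156]
tcp_rot: [-0.001, 0.961, 0.278, -0.002]
ft_force: [-1.6, 0.5, -2.2]
finger_gap: 0.0912
time_s: 3.03
eef_pos: [0.4849, -0.0522, 0.1199]
tcp_rot: [-0.0, 0.96, 0.279, -0.0]
ft_force: [0.3, -0.4, 0.8]
finger_gap: 0.0908
t 3.0333 pos [ 0.4849 -0.0522  0.1199] x-yaw 0.5658 tilt [-0.001  0.    -1.   ] F [ 0.3 -0.4  0.8] gap 0.0908
shift cm [-0.05  0.18  9.64] turn [-0.001  0.001 -0.   ] q6 -0.72
```

View pics/side1.png

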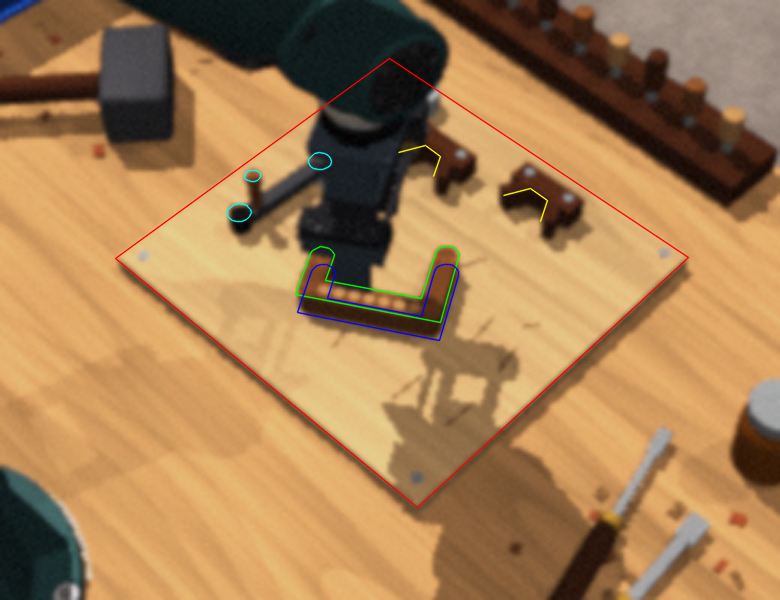

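```bash
python3 -m jog '[[[0,0.15,2.5],[0,0,0],0],[[0,0.15,5],[0,0,0],0],[[0,0.15,7],[0,0,0],0],[[0,0.15,8.5],[0,0,0],0],[[0,0.15,9.3],[0,0,0],0],[[0,0.15,9.6],[0,0,0],0],[[0,0.15,9.6],[0,0,0],0]]'
python3 -m jog '[[[0,0,0],[0,0,0],200],[[0,0,0],[0,0,0],200],[[0,0,0],[0,0,0],200],[[0,0,0],[0,0,0],200],[[0,0,0],[0,0,0],200],[[0,0,0],[0,0,0],200],[[0,0,0],[0,0,0],200],[[0,0,0],[0,0,0],200]]'
```

```text
time_s: 3.72
eef_pos: [0.4864, -0.0534, 0.0246]
tcp_rot: [0.0, 0.96, 0.279, 0.0]
ft_force: [-0.2, 0.7, -0.1]
finger_gap: 0.0912
time_s: 4.38
eef_pos: [0.4858, -0.0534, 0.0239]
tcp_rot: [-0.0, 0.96, 0.279, -0.0]
ft_force: [0.2, 0.4, -0.0]
finger_gap: 0.0409
```

```bash
python3 -m jog '[[[0,0,0],[0,0,0],200],[[0,0,0],[0,0,0],200],[[0,0,0],[0,0,0],200],[[0,0,0],[0,0,0],200],[[0,0,0],[0,0,0],200],[[0,0,0],[0,0,0],200]]'
python3 - <<'E'
from fit import *
st(); p=np.load("pose.npy"); b=p[:3]
P=T(b,(-.03,0)); rel((P[0],P[1],.0238),b[2])
P=T(b,(.052,0)); rel((P[0],P[1],.0238),b[2])
E
```

```text
time_s: 4.88
eef_pos: [0.4858, -0.0535, 0.0239]
tcp_rot: [-0.0, 0.96, 0.279, -0.0]
ft_force: [0.4, -0.3, -1.4]
finger_gap: 0.0237
t 4.8833 pos [ 0.4858 -0.0535  0.0239] x-yaw 0.566 tilt [-0. -0. -1.] F [ 0.4 -0.3 -1.4] gap 0.0237
shift cm [ 5.33 -0.33  0.01] turn [-0.    0.    0.52] q6 -0.72
shift cm [1.245e+01 3.740e+00 1.000e-02] turn [-0.    0.    0.52] q6 -0.72
```

```bash
python3 -m jog '[[[0.4,-0.03,0],[0,0,0.04],200],[[0.9,-0.06,0],[0,0,0.09],200],[[1.5,-0.1,0],[0,0,0.15],200],[[2.1,-0.13,0],[0,0,0.21],200],[[2.7,-0.17,0],[0,0,0.27],200],[[3.3,-0.2,0],[0,0,0.33],200],[[3.9,-0.24,0],[0,0,0.39],200],[[4.5,-0.28,0],[0,0,0.45],200],[[5,-0.31,0],[0,0,0.495],200],[[5.33,-0.33,0],[0,0,0.52],200]]'
python3 -m jog '[[[0,0,0],[0,0,0],200],[[0,0,0],[0,0,0],200]]'
python3 - <<'E'
from fit import *
st(); p=np.load("pose.npy"); b=p[:3]
P=T(b,(.05,0)); rel((P[0],P[1],.0238),b[2])
for n,a,c in(("top",4,TC),("side",3,SC)):
    q=ctrl.capture(n); draw(q,b,[*T(b,(-.03,0))[:2],b[2]],p[6],a,c,n+"2.png")
E
```

```text
time_s: 5.72
eef_pos: [0.5292, -0.0219, 0.0239]
tcp_rot: [0.0, 1.0, 0.022, -0.0]
ft_force: [-4.3, -2.5, 4.9]
finger_gap: 0.0236
time_s: 5.88
eef_pos: [0.5291, -0.022, 0.0239]
tcp_rot: [-0.0, 1.0, 0.024, 0.0]
ft_force: [2.0, -0.1, -0.3]
finger_gap: 0.0237
t 5.8833 pos [ 0.5291 -0.022   0.0239] x-yaw 0.0471 tilt [ 0.  0. -1.] F [ 2.  -0.1 -0.3] gap 0.0237
shift cm [7.99 0.01 0.01] turn [-0.    -0.     0.001] q6 -0.13
```

View pics/side2.png

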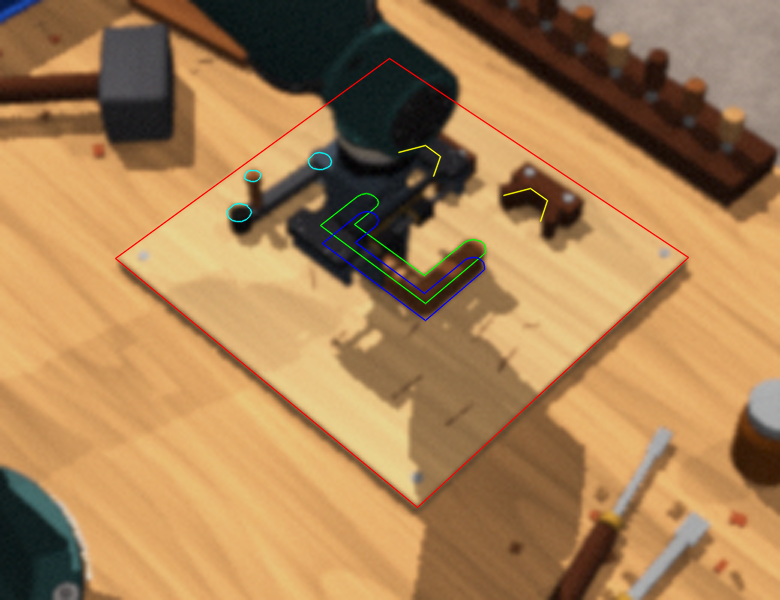

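View pics/top2.png

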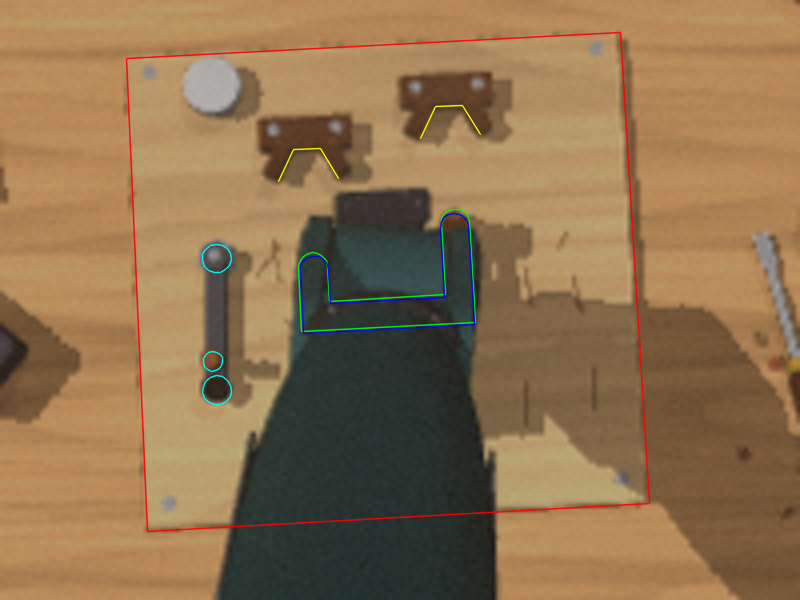

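```bash
python3 -m jog '[[[0.5,0,0],[0,0,0],200],[[1.3,0,0],[0,0,0],200],[[2.2,0,0],[0,0,0],200],[[3.1,0,0],[0,0,0],200],[[4,0,0],[0,0,0],200],[[4.9,0,0],[0,0,0],200],[[5.8,0,0],[0,0,0],200],[[6.6,0,0],[0,0,0],200],[[7.2,0,0],[0,0,0],200],[[7.5,0,0],[0,0,0],200]]'
python3 -m jog '[[[0,0,0],[0,0,0],200],[[0,0,0],[0,0,0],200]]'
python3 - <<'E'
from fit import *
st(); p=np.load("pose.npy"); b=p[:3]
P=T(b,(.057,0)); rel((P[0],P[1],.0238),b[2])
for n,a,c in(("top",4,TC),("side",3,SC)):
    q=ctrl.capture(n); draw(q,b,[*T(b,(.045,0))[:2],b[2]],p[6],a,c,n+"3.png")
E
```

```text
time_s: 6.82
eef_pos: [0.605, -0.0186, 0.0239]
tcp_rot: [0.0, 1.0, 0.023, 0.0]
ft_force: [-2.0, -0.9, 1.5]
finger_gap: 0.0238
time_s: 6.98
eef_pos: [0.6041, -0.0186, 0.0239]
tcp_rot: [0.0, 1.0, 0.023, 0.0]
ft_force: [-0.0, -0.4, -0.7]
finger_gap: 0.0239
t 6.9833 pos [ 0.6041 -0.0186  0.0239] x-yaw 0.0461 tilt [ 0. -0. -1.] F [-0.  -0.4 -0.7] gap 0.0239
shift cm [ 1.17 -0.    0.01] turn [ 0. -0. -0.] q6 -0.12
```

View pics/side3.png

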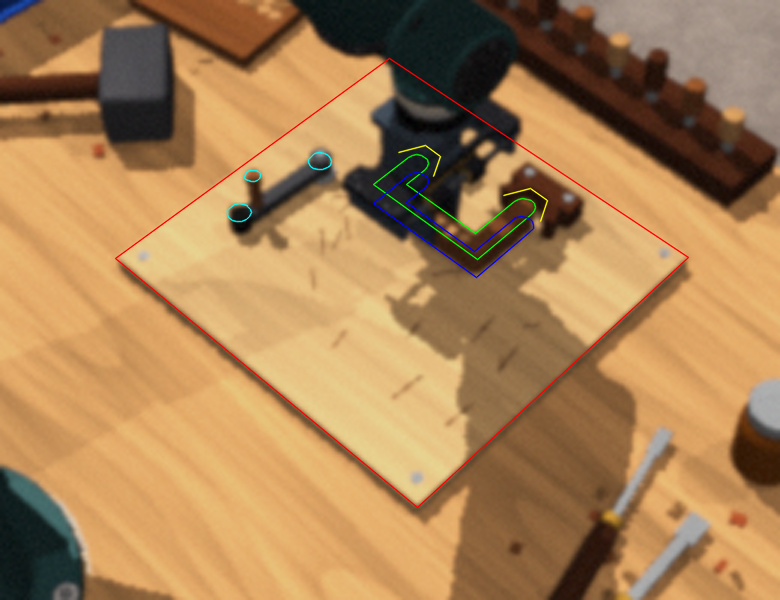

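View pics/top3.png

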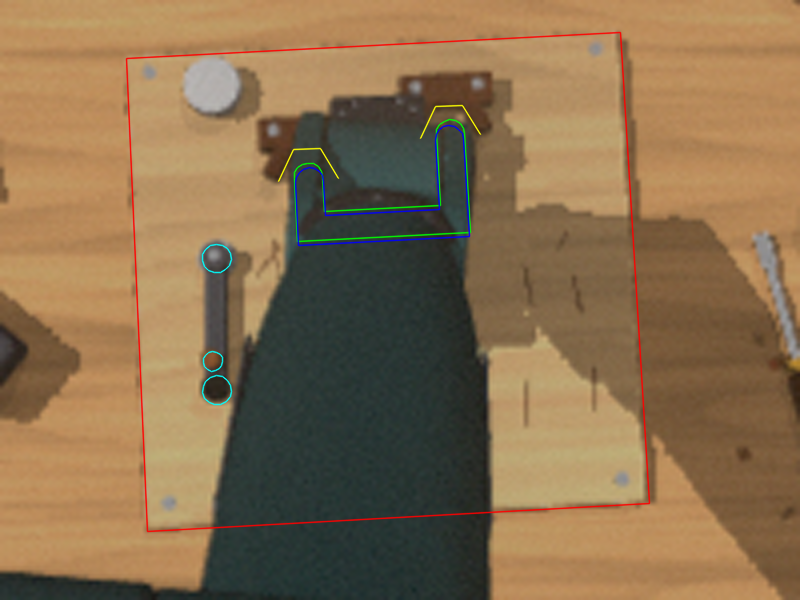

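```bash
python3 -m jog '[[[0.15,0,0],[0,0,0],200],[[0.3,0,0],[0,0,0],200],[[0.45,0,0],[0,0,0],200],[[0.6,0,0],[0,0,0],200],[[0.7,0,0],[0,0,0],200],[[0.7,0,0],[0,0,0],200]]'
python3 -m jog '[[[0.1,0,0],[0,0,0],200],[[0.2,0,0],[0,0,0],200],[[0.2,0,0],[0,0,0],200]]'
python3 -m jog '[[[0.1,0,0],[0,0,0],200],[[0.15,0,0],[0,0,0],200],[[0.15,0,0],[0,0,0],200]]'
```

```text
time_s: 7.58
eef_pos: [0.6112, -0.0183, 0.0239]
tcp_rot: [0.0, 1.0, 0.023, 0.0]
ft_force: [-0.4, -0.5, -2.5]
finger_gap: 0.0238
time_s: 7.83
eef_pos: [0.6132, -0.0182, 0.024]
tcp_rot: [0.0, 1.0, 0.023, 0.0]
ft_force: [0.2, 0.8, -2.1]
finger_gap: 0.0234
time_s: 8.08
eef_pos: [0.6146, -0.0182, 0.024]
tcp_rot: [0.0, 1.0, 0.023, 0.0]
ft_force: [-0.0, 0.3, -2.4]
finger_gap: 0.0243
```

```bash
python3 -m jog '[[[0.05,0,0],[0,0,0],200],[[0.1,0,0],[0,0,0],200],[[0.1,0,0],[0,0,0],200]]'
python3 -m jog '[[[0.05,0,0],[0,0,0],200],[[0.1,0,0],[0,0,0],200],[[0.1,0,0],[0,0,0],200]]'
```

```text
time_s: 8.33
eef_pos: [0.6156, -0.0181, 0.0239]
tcp_rot: [0.0, 1.0, 0.023, 0.0]
ft_force: [0.2, 0.0, -2.6]
finger_gap: 0.0237
time_s: 8.58
eef_pos: [0.6166, -0.0181, 0.024]
tcp_rot: [0.0, 1.0, 0.023, 0.0]
ft_force: [0.5, 0.5, -2.3]
finger_gap: 0.0235
```

```bash
python3 -m jog '[[[0.05,0,0],[0,0,0],200],[[0.1,0,0],[0,0,0],200],[[0.1,0,0],[0,0,0],200]]'
python3 -m jog '[[[0.05,0,0],[0,0,0],200],[[0.1,0,0],[0,0,0],200],[[0.1,0,0],[0,0,0],200]]'
```

```text
time_s: 8.83
eef_pos: [0.6175, -0.018, 0.0239]
tcp_rot: [0.0, 1.0, 0.023, 0.0]
ft_force: [0.3, -0.1, -2.4]
finger_gap: 0.0241
time_s: 9.08
eef_pos: [0.6181, -0.018, 0.0239]
tcp_rot: [0.0, 1.0, 0.023, -0.0]
ft_force: [-3.9, -0.9, 1.2]
finger_gap: 0.024
```

```bash
python3 -m jog '[[[0,0,0],[0,0,0],160],[[0,0,0],[0,0,0],160],[[0,0,0],[0,0,0],160],[[0,0,0],[0,0,0],160]]'
python3 -m jog '[[[0.2,0,0],[0,0,0],160],[[0.35,0,0],[0,0,0],160],[[0.45,0,0],[0,0,0],160],[[0.45,0,0],[0,0,0],160]]'
python3 -m jog '[[[0.05,0,0],[0,0,0],160],[[0.1,0,0],[0,0,0],160],[[0.1,0,0],[0,0,0],160]]'
```

```text
time_s: 9.42
eef_pos: [0.6188, -0.018, 0.0241]
tcp_rot: [0.0, 1.0, 0.023, 0.0]
ft_force: [0.3, -0.4, 0.5]
finger_gap: 0.0337
time_s: 9.75
eef_pos: [0.6231, -0.0178, 0.0239]
tcp_rot: [0.0, 1.0, 0.023, -0.0]
ft_force: [-0.7, -0.3, 0.1]
finger_gap: 0.0343
time_s: 10.0
eef_pos: [0.6231, -0.0177, 0.0237]
tcp_rot: [-0.0, 1.0, 0.023, -0.001]
ft_force: [-6.5, -1.1, 4.3]
finger_gap: 0.0343
```

```bash
python3 -m jog '[[[0.05,0,0],[0,0,0],160],[[0.1,0,0],[0,0,0],160],[[0.1,0,0],[0,0,0],160]]'
python3 -m jog '[[[0.05,0,0],[0,0,0],160],[[0.1,0,0],[0,0,0],160],[[0.1,0,0],[0,0,0],160]]'
```

```text
time_s: 10.25
eef_pos: [0.6231, -0.0177, 0.0235]
tcp_rot: [-0.0, 1.0, 0.023, -0.002]
ft_force: [-10.0, -1.9, 9.0]
finger_gap: 0.0343
time_s: 10.5
eef_pos: [0.6231, -0.0177, 0.0234]
tcp_rot: [-0.0, 1.0, 0.023, -0.003]
ft_force: [-16.7, -1.0, 12.8]
finger_gap: 0.0342
```

```bash
python3 -m jog '[[[-0.3,0,0],[0,0,0],150],[[-0.75,0,0],[0,0,0],140],[[-0.75,0,0],[0,0,0],120],[[-0.75,0,0],[0,0,0],110],[[-0.75,0,-1],[0,0,0],110],[[-0.75,0,-3],[0,0,0],110],[[-0.75,0,-6],[0,0,0],110],[[-0.75,0,-10],[0,0,0],110],[[-0.75,0,-14],[0,0,0],110],[[-0.75,0,-14],[0,0,0],110]]'
python3 -m jog '[[[-2,-4,0],[0,0,0],200],[[-3,-8,0],[0,0,0],200],[[-4,-12,0],[0,0,0],200],[[-5,-16,0],[0,0,0],200],[[-5,-20,0],[0,0,0],200],[[-5,-24,0],[0,0,0],200],[[-5,-24,0],[0,0,0],200]]'
python3 - <<'E'
from fit import *
st(); p=np.load("pose.npy"); b=p[:3]
for n,a,c in(("top",4,TC),("side",3,SC)):
    q=ctrl.capture(n); save(q,n+"4raw.png"); draw(q,b,[*T(b,(.057,0))[:2],b[2]],p[6],a,c,n+"4.png")
E
```

```text
time_s: 11.33
eef_pos: [0.6225, -0.0182, 0.1725]
tcp_rot: [0.0, 1.0, 0.023, 0.005]
ft_force: [1.7, 0.1, 2.3]
finger_gap: 0.0522
time_s: 11.92
eef_pos: [0.5574, 0.225, 0.1652]
tcp_rot: [-0.001, 1.0, 0.025, 0.001]
ft_force: [-0.4, -0.6, 0.1]
finger_gap: 0.0199
t 11.9167 pos [0.5574 0.225  0.1652] x-yaw 0.0496 tilt [ 0.002  0.002 -1.   ] F [-0.4 -0.6  0.1] gap 0.0199
```

View pics/side4.png

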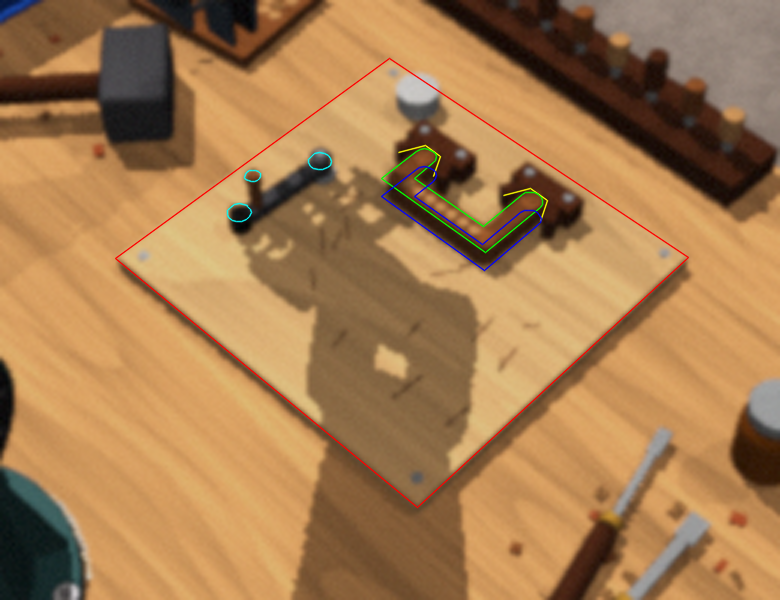

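View pics/top4.png

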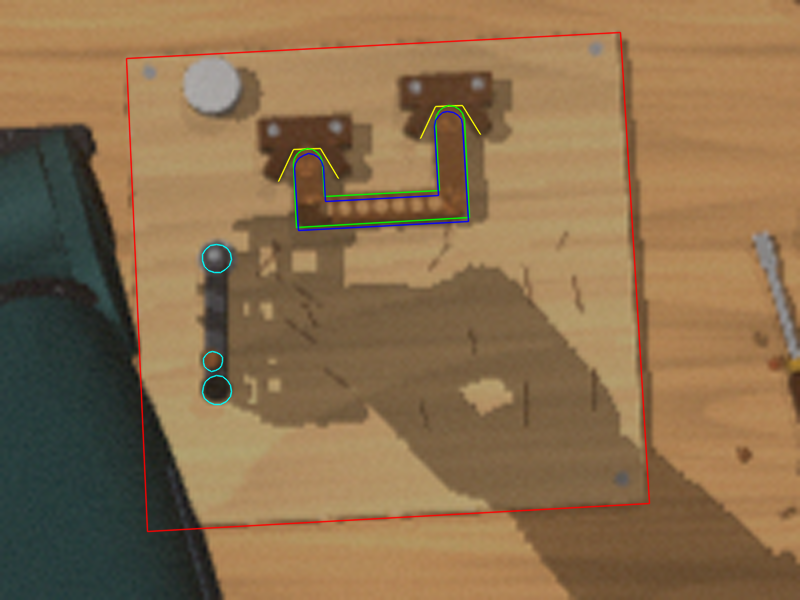

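```bash
python3 - <<'E'
import cv2
cv2.imwrite("pics/z4t.png",cv2.resize(cv2.imread("pics/top4raw.png")[150:194,240:308],None,fx=11,fy=11,interpolation=cv2.INTER_CUBIC))
cv2.imwrite("pics/z4s.png",cv2.resize(cv2.imread("pics/side4raw.png")[145:205,275:350],None,fx=10,fy=10,interpolation=cv2.INTER_CUBIC))
E
```

```text
(no output)
```

View pics/z4t.png

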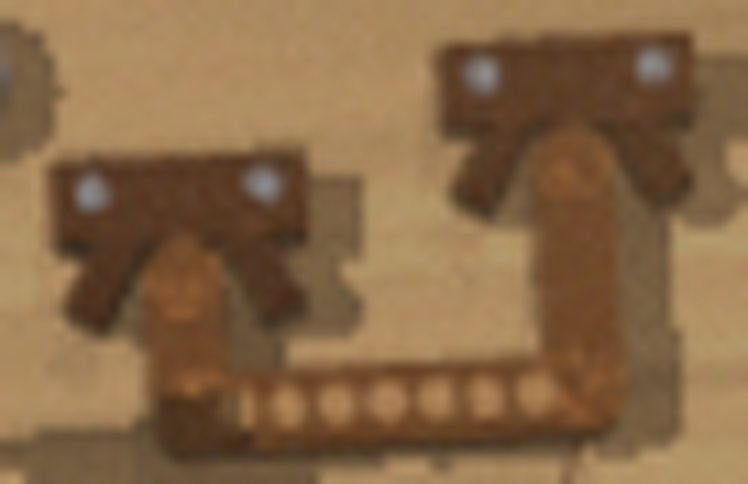

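View pics/z4s.png

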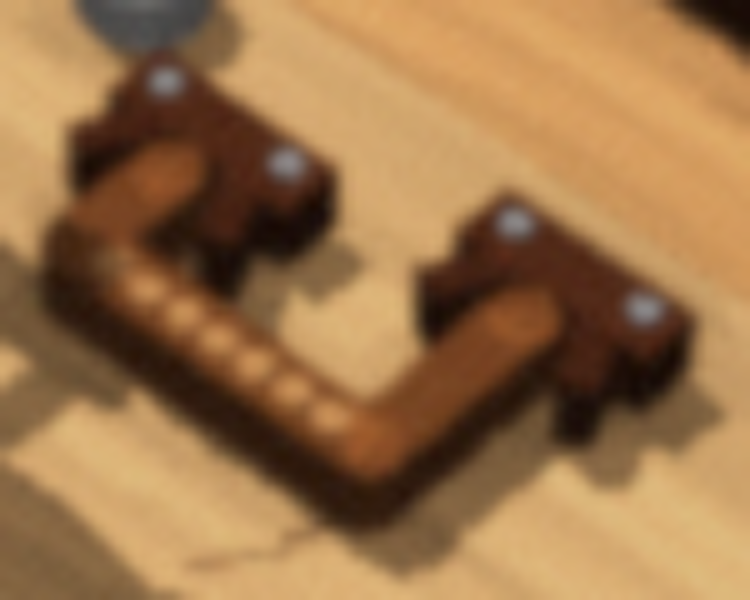

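```bash
cat >> fit.py <<'E'
def pegpose(b,a): 
    t=a+np.deg2rad(160); return T(b,(.023+.088*np.cos(t),.14+.088*np.sin(t))), t+b[2]+np.pi/2
E
python3 - <<'E'
from fit import *
p=np.load("pose.npy"); b=p[:3].copy(); b[0]+=.002
pt=ctrl.capture("top"); ps=ctrl.capture("side")
print(unproj(pt,zt(210,357),.084),unproj(ps,zs(254,175),.084))
print([(np.round(d["point"]),round(d["confidence"],2)) for d in ctrl.look_for(ps,"swing_peg")[:2]],zs(254,175))
for a in(.25,.31,.6,1,1.4,1.7,1.85,2.01):
    P,y=pegpose(b,a); print(a,P[:2].round(4),((y+np.pi/2)%np.pi-np.pi/2).round(3))
st(); rel((.486,.12,.165),-1.56)
E
```

```text
[0.49048465 0.12163041 0.084     ] [0.48898104 0.11884859 0.084     ]
[(array([242., 175.]), 0.59)] (234.33333333333331, 168.0)
0.25 [0.4895 0.1248] 1.518
0.31 [0.4894 0.1196] -1.563
0.6 [0.4933 0.0944] -1.273
1 [0.5099 0.0637] -0.873
1.4 [0.5373 0.0419] -0.473
1.7 [0.5622 0.0335] -0.173
1.85 [0.5753 0.0323] -0.023
2.01 [0.5894 0.033 ] 0.137
t 12.1667 pos [0.5576 0.2185 0.1641] x-yaw 0.0451 tilt [ 0. -0. -1.] F [-1.3 -0.7  0.5] gap 0.0195
shift cm [-7.6   9.52 -0.09] turn [ 0.     0.    -1.536] q6 0.29
```

```bash
python3 -m jog '[[[-1,1,0],[0,0,0.12],130],[[-2,2,0],[0,0,0.24],130],[[-3,3,0],[0,0,0.36],130],[[-4,4,0],[0,0,0.48],130],[[-5,5.5,0],[0,0,0.6],130],[[-6,7,0],[0,0,0.72],130],[[-7,8.5,0],[0,0,0.84],130],[[-7.25,9.48,0],[0,0,0.96],130],[[-7.25,9.48,0],[0,0,1.08],130],[[-7.25,9.48,0],[0,0,1.2],130]]'
python3 -m jog '[[[0,0,0],[0,0,0.12],130],[[0,0,0],[0,0,0.24],130],[[0,0,0],[0,0,0.36],130],[[0,0,0],[0,0,0.405],130],[[0,0,0],[0,0,0.405],130]]'
python3 - <<'E'
from fit import *
st(); rel((.4895,.1205,.055),-1.56)
p=np.load("pose.npy")
for n,a,c in(("top",4,TC),("side",3,SC)):
    q=ctrl.capture(n); draw(q,p[:3],None,p[6],a,c,n+"5.png")
E
```

```text
time_s: 13.0
eef_pos: [0.4893, 0.1197, 0.1642]
tcp_rot: [-0.0, 0.836, -0.549, 0.0]
ft_force: [0.4, -0.2, -0.8]
finger_gap: 0.0449
time_s: 13.42
eef_pos: [0.4895, 0.1203, 0.1641]
tcp_rot: [-0.0, 0.71, -0.704, 0.0]
ft_force: [0.4, -0.6, -1.0]
finger_gap: 0.0445
t 13.4167 pos [0.4895 0.1203 0.1641] x-yaw -1.563 tilt [ 0. -0. -1.] F [ 0.4 -0.6 -1. ] gap 0.0445
shift cm [-0.02 -0.   10.91] turn [-0.    -0.    -0.003] q6 1.76
```

View pics/side5.png

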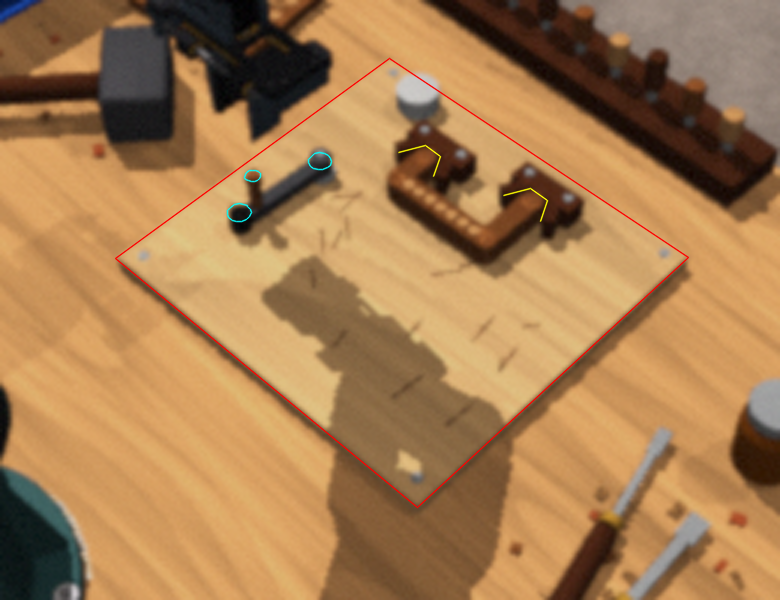

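```bash
python3 -m jog '[[[0,0,2],[0,0,0],130],[[0,0,4],[0,0,0],130],[[0,0,6],[0,0,0],130],[[0,0,7.5],[0,0,0],130],[[0,0,8.7],[0,0,0],130],[[0,0,9.7],[0,0,0],130],[[0,0,10.4],[0,0,0],130],[[0,0,10.8],[0,0,0],130],[[0,0,10.8],[0,0,0],130]]'
python3 -m jog '[[[0,0,0],[0,0,0],160],[[0,0,0],[0,0,0],160],[[0,0,0],[0,0,0],160],[[0,0,0],[0,0,0],160]]'
python3 - <<'E'
from fit import *
st()
p=np.load("pose.npy")
for n,a,c in(("side",3,SC),):
    q=ctrl.capture(n); draw(q,p[:3],None,p[6],a,c,n+"6.png")
E
```

```text
time_s: 14.27
eef_pos: [0.4892, 0.1213, 0.0555]
tcp_rot: [0.0, 0.711, -0.703, -0.0]
ft_force: [-0.6, -0.7, -0.1]
finger_gap: 0.0446
time_s: 14.6
eef_pos: [0.4897, 0.1215, 0.0564]
tcp_rot: [-0.0, 0.711, -0.703, 0.0]
ft_force: [-1.1, 0.3, -0.8]
finger_gap: 0.0338
t 14.6 pos [0.4897 0.1215 0.0564] x-yaw -1.5589 tilt [ 0.001  0.    -1.   ] F [-1.1  0.3 -0.8] gap 0.0338
```

View pics/side6.png

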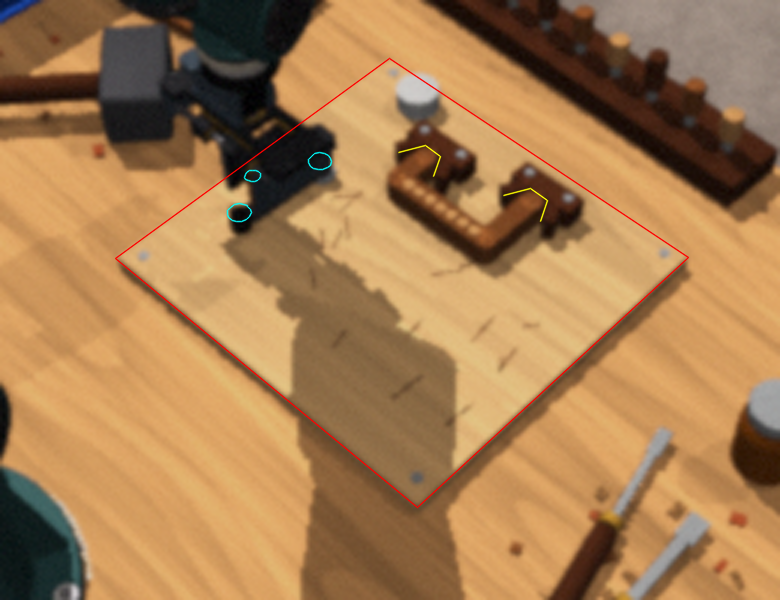

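```bash
cat >> fit.py <<'E'
def arcrows(a0,step,n,z=None):
    s=ctrl.get_state(); p=np.load("pose.npy"); b=p[:3].copy(); b[0]+=.002; M=q2R(s["tcp_rot"])
    yaw0=np.arctan2(M[1,0],M[0,0])
    for k in range(1,n+1):
        P,y=pegpose(b,a0+step*k); P[2]=s["eef_pos"][2] if z is None else z
        w=-((y-yaw0+np.pi/2)%np.pi-np.pi/2) if k*step<1.4 else 0
        print(round(a0+step*k,3),np.round(M.T@(P-s["eef_pos"])*100,2),round(w,3))
E
python3 - <<'E'
from fit import *
arcrows(.31,.08,10,.056)
E
```

```text
0.39 [0.9  0.   0.03] -0.076
0.47 [ 1.6  -0.08  0.03] -0.156
0.55 [ 2.29 -0.22  0.03] -0.236
0.63 [ 2.97 -0.41  0.03] -0.316
0.71 [ 3.63 -0.65  0.03] -0.396
0.79 [ 4.26 -0.95  0.03] -0.476
0.87 [ 4.88 -1.3   0.03] -0.556
0.95 [ 5.46 -1.69  0.03] -0.636
1.03 [ 6.01 -2.13  0.03] -0.716
1.11 [ 6.52 -2.61  0.03] -0.796
```

```bash
python3 -m jog '[[[0.9,0,0],[0,0,-0.076],160],[[1.6,-0.08,0],[0,0,-0.156],160],[[2.29,-0.22,0],[0,0,-0.236],160],[[2.97,-0.41,0],[0,0,-0.316],160],[[3.63,-0.65,0],[0,0,-0.396],160],[[4.26,-0.95,0],[0,0,-0.476],160],[[4.88,-1.3,0],[0,0,-0.556],160],[[5.46,-1.69,0],[0,0,-0.636],160],[[6.01,-2.13,0],[0,0,-0.716],160],[[6.52,-2.61,0],[0,0,-0.796],160]]'
python3 - <<'E'
from fit import *
st(); arcrows(1.11,.08,8,.056)
p=np.load("pose.npy")
for n,a,c in(("side",3,SC),("top",4,TC)):
    q=ctrl.capture(n); draw(q,p[:3],None,1.05,a,c,n+"7.png")
E
```

```text
time_s: 15.48
eef_pos: [0.5164, 0.0563, 0.0561]
tcp_rot: [-0.0, 0.929, -0.371, 0.0]
ft_force: [-0.2, 0.2, 0.5]
finger_gap: 0.0341
t 15.4833 pos [0.5164 0.0563 0.0561] x-yaw -0.7592 tilt [ 0.  0. -1.] F [-0.2  0.2  0.5] gap 0.0341
1.19 [ 0.69 -0.06  0.01] -0.076
1.27 [ 1.39 -0.14  0.01] -0.156
1.35 [ 2.08 -0.27  0.01] -0.236
1.43 [ 2.76 -0.47  0.01] -0.316
1.51 [ 3.42 -0.71  0.01] -0.396
1.59 [ 4.06 -1.01  0.01] -0.476
1.67 [ 4.67 -1.35  0.01] -0.556
1.75 [ 5.25 -1.75  0.01] -0.636
```

View pics/side7.png

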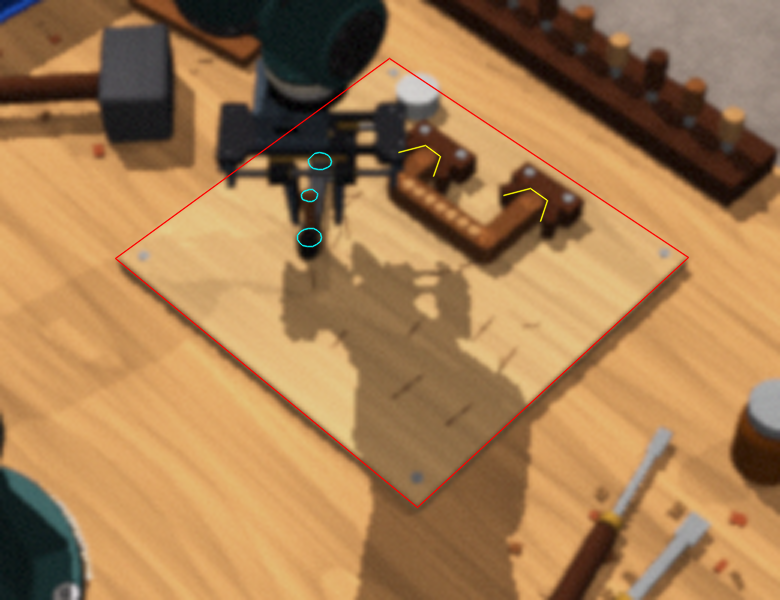

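View pics/top7.png

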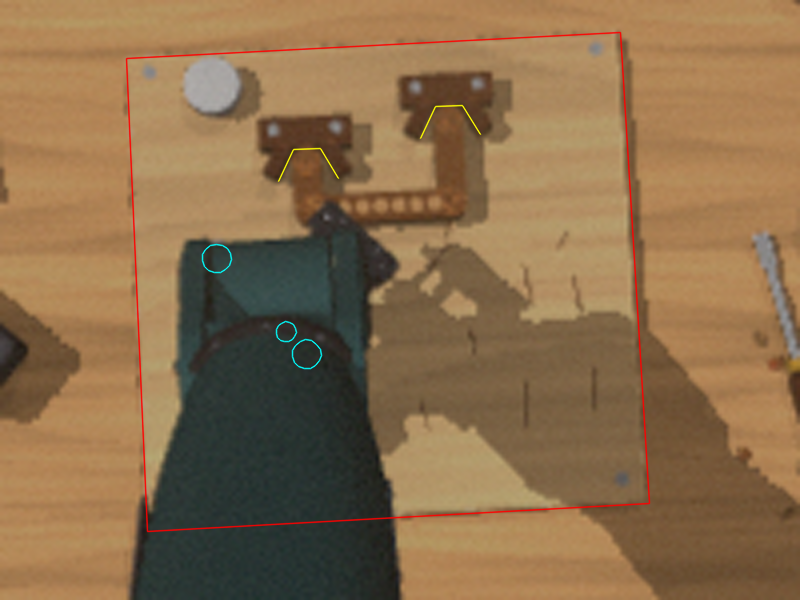

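```bash
python3 -m jog '[[[0.69,-0.06,0],[0,0,-0.076],160],[[1.39,-0.14,0],[0,0,-0.156],160],[[2.08,-0.27,0],[0,0,-0.236],160],[[2.76,-0.47,0],[0,0,-0.316],160],[[3.42,-0.71,0],[0,0,-0.396],160],[[4.06,-1.01,0],[0,0,-0.476],160],[[4.67,-1.35,0],[0,0,-0.556],160],[[5.25,-1.75,0],[0,0,-0.636],160],[[5.25,-1.75,0],[0,0,-0.636],160]]'
python3 - <<'E'
from fit import *
st(); arcrows(1.75,.04,9,.056)
E
```

```text
time_s: 16.33
eef_pos: [0.567, 0.033, 0.0561]
tcp_rot: [0.0, 0.998, -0.063, 0.0]
ft_force: [-0.5, 0.1, 0.5]
finger_gap: 0.0342
t 16.3333 pos [0.567  0.033  0.0561] x-yaw -0.1261 tilt [ 0.001 -0.    -1.   ] F [-0.5  0.1  0.5] gap 0.0342
1.79 [0.31 0.01 0.01] -0.043
1.83 [ 0.66 -0.01  0.01] -0.083
1.87 [ 1.01 -0.05  0.01] -0.123
1.91 [ 1.36 -0.1   0.01] -0.163
1.95 [ 1.7  -0.16  0.01] -0.203
1.99 [ 2.05 -0.24  0.01] -0.243
2.03 [ 2.39 -0.33  0.01] -0.283
2.07 [ 2.72 -0.44  0.01] -0.323
2.11 [ 3.05 -0.55  0.01] -0.363
```

```bash
python3 -m jog '[[[0.31,0,0],[0,0,-0.043],160],[[0.66,-0.01,0],[0,0,-0.083],160],[[1.01,-0.05,0],[0,0,-0.123],160],[[1.36,-0.1,0],[0,0,-0.163],160],[[1.7,-0.16,0],[0,0,-0.203],160],[[2.05,-0.24,0],[0,0,-0.243],160],[[2.39,-0.33,0],[0,0,-0.283],160],[[2.39,-0.33,0],[0,0,-0.283],160]]'
python3 -m jog '[[[0.1,-0.01,0],[0,0,-0.012],160],[[0.2,-0.02,0],[0,0,-0.024],160],[[0.3,-0.03,0],[0,0,-0.036],160],[[0.3,-0.03,0],[0,0,-0.036],160]]'
python3 -m jog '[[[0.1,-0.01,0],[0,0,-0.012],160],[[0.2,-0.02,0],[0,0,-0.024],160],[[0.2,-0.02,0],[0,0,-0.024],160]]'
```

```text
time_s: 17.0
eef_pos: [0.5903, 0.0335, 0.0559]
tcp_rot: [0.0, 0.997, 0.077, -0.0]
ft_force: [-0.5, -0.4, -0.2]
finger_gap: 0.0342
time_s: 17.33
eef_pos: [0.5933, 0.034, 0.0559]
tcp_rot: [0.0, 0.995, 0.096, -0.0]
ft_force: [-1.5, -0.2, 0.1]
finger_gap: 0.0338
time_s: 17.58
eef_pos: [0.5954, 0.0345, 0.056]
tcp_rot: [0.0, 0.994, 0.108, 0.0]
ft_force: [-1.3, -0.6, 0.0]
finger_gap: 0.0341
```

```bash
python3 - <<'E'
from fit import *
st(); p=np.load("pose.npy")
for n,a,c in(("side",3,SC),):
    q=ctrl.capture(n); draw(q,p[:3],None,2.01,a,c,n+"8.png")
E
```

```text
t 17.5833 pos [0.5954 0.0345 0.056 ] x-yaw 0.2168 tilt [ 0. -0. -1.] F [-1.3 -0.6  0. ] gap 0.0341
```

View pics/side8.png

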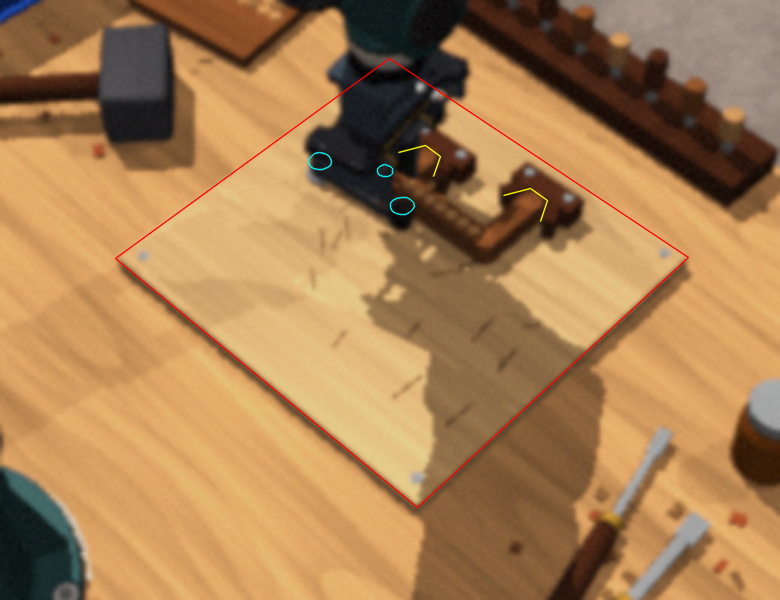

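```bash
for i in 1; do :; done
python3 -m jog '[[[0.1,-0.01,0],[0,0,0],160],[[0.15,-0.02,0],[0,0,0],160],[[0.15,-0.02,0],[0,0,0],160]]'
python3 -m jog '[[[0.1,-0.01,0],[0,0,0],160],[[0.15,-0.02,0],[0,0,0],160],[[0.15,-0.02,0],[0,0,0],160]]'
```

```text
time_s: 17.88
eef_pos: [0.5968, 0.035, 0.0559]
tcp_rot: [0.0, 0.994, 0.108, 0.0]
ft_force: [-1.0, -1.0, 0.0]
finger_gap: 0.0338
time_s: 18.13
eef_pos: [0.598, 0.0355, 0.0559]
tcp_rot: [0.0, 0.994, 0.108, -0.0]
ft_force: [-1.9, -2.6, 0.5]
finger_gap: 0.0337
```

```bash
python3 -m jog '[[[0.1,-0.01,0],[0,0,0],160],[[0.1,-0.01,0],[0,0,0],160],[[0.1,-0.01,0],[0,0,0],160]]'
python3 -m jog '[[[0.1,-0.01,0],[0,0,0],160],[[0.1,-0.01,0],[0,0,0],160],[[0.1,-0.01,0],[0,0,0],160]]'
```

```text
time_s: 18.38
eef_pos: [0.5982, 0.0356, 0.0557]
tcp_rot: [0.0, 0.994, 0.108, -0.001]
ft_force: [-6.0, -4.6, 2.7]
finger_gap: 0.034
time_s: 18.63
eef_pos: [0.5984, 0.0357, 0.0556]
tcp_rot: [0.0, 0.994, 0.108, -0.002]
ft_force: [-10.3, -7.6, 7.8]
finger_gap: 0.0338
```

```bash
python3 -m jog '[[[-0.3,0.02,0],[0,0,0],160],[[-0.7,0.05,0],[0,0,0],155],[[-0.8,0.05,0],[0,0,0],150],[[-0.8,0.05,0],[0,0,0],145],[[-0.8,0.05,-1],[0,0,0],145],[[-0.8,0.05,-3],[0,0,0],145],[[-0.8,0.05,-6],[0,0,0],145],[[-0.8,0.05,-9],[0,0,0],145],[[-0.8,0.05,-12],[0,0,0],145],[[-0.8,0.05,-12],[0,0,0],145]]'
python3 -m jog '[[[-3,-4,0],[0,0,0],145],[[-4,-8,0],[0,0,0],145],[[-5,-12,0],[0,0,0],145],[[-5,-16,0],[0,0,0],145],[[-5,-20,0],[0,0,0],145],[[-5,-24,0],[0,0,0],145],[[-5,-28,0],[0,0,0],145],[[-5,-28,0],[0,0,0],145]]'
python3 - <<'E'
from fit import *
st(); p=np.load("pose.npy"); b=p[:3].copy(); b[0]+=.002
for n,a,c in(("side",3,SC),("top",4,TC)):
    q=ctrl.capture(n); save(q,n+"9raw.png"); draw(q,b,None,2.01,a,c,n+"9.png")
cv2.imwrite("pics/z9t.png",cv2.resize(cv2.imread("pics/top9raw.png")[150:209,225:308],None,fx=9,fy=9,interpolation=cv2.INTER_CUBIC))
cv2.imwrite("pics/z9s.png",cv2.resize(cv2.imread("pics/side9raw.png")[145:205,250:350],None,fx=8,fy=8,interpolation=cv2.INTER_CUBIC))
E
```

```text
time_s: 19.47
eef_pos: [0.5955, 0.0342, 0.1825]
tcp_rot: [0.0, 0.994, 0.108, 0.004]
ft_force: [1.4, -0.3, 2.1]
finger_gap: 0.0391
time_s: 20.13
eef_pos: [0.4824, 0.3023, 0.1768]
tcp_rot: [-0.001, 0.994, 0.11, 0.001]
ft_force: [0.6, -1.5, 0.4]
finger_gap: 0.0396
t 20.1333 pos [0.4824 0.3023 0.1768] x-yaw 0.2197 tilt [ 0.001  0.002 -1.   ] F [ 0.6 -1.5  0.4] gap 0.0396
```

View pics/z9s.png

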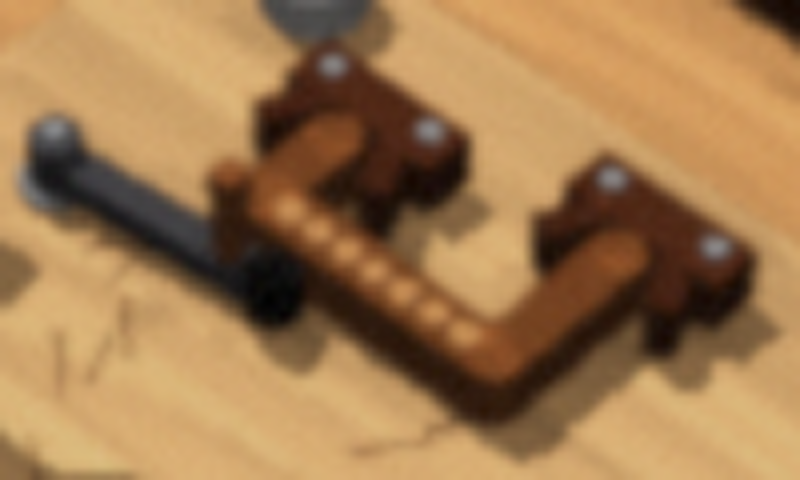

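View pics/z9t.png

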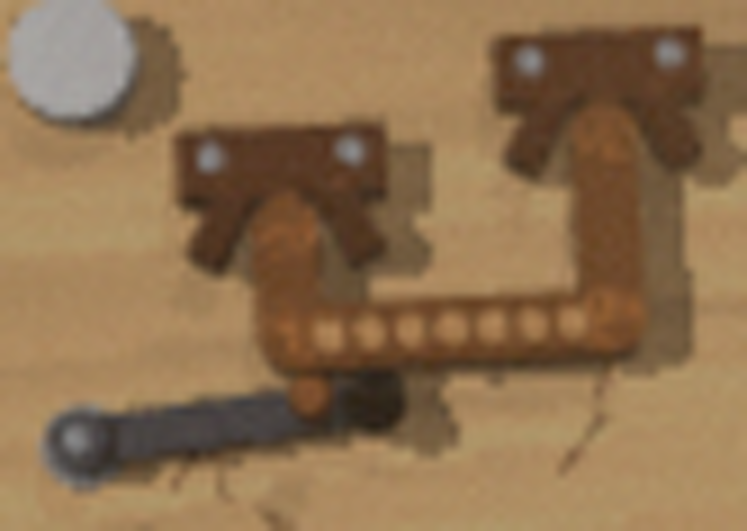

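View pics/top9raw.png

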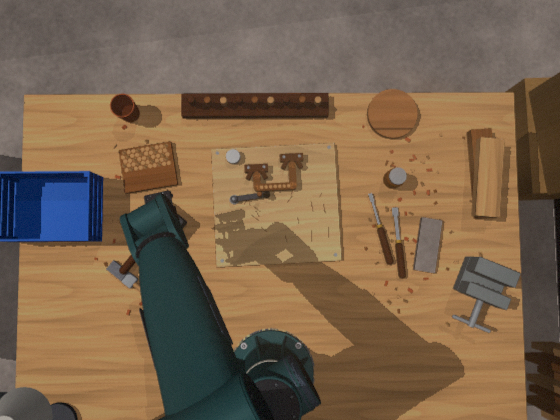

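```bash
python3 - <<'E'
from fit import *
p=np.load("pose.npy"); b=p[:3].copy(); b[0]+=.002
for n in("top","side"):
    q=ctrl.capture(n); im=q["color"].astype(np.float32)
    print(n)
    for nm,y,xb in(("long",-.06,.14),("short",.06,.11)):
        xs=np.arange(-.016,.0361,.002); row=[]
        for x in xs:
            v=[]
            for dy in(-.003,0,.003):
                u=proj(q,T(b,(xb+x,y+dy,.046))); v.append(cv2.getRectSubPix(im[:,:,0].copy(),(1,1),(float(u[0]),float(u[1])))[0,0])
            row.append(int(np.mean(v)))
        print(nm,row)
    for y in(-.045,-.03,-.015,0,.015):
        xs=np.arange(-.03,.03,.002)+.057
        print("back y",y,[int(cv2.getRectSubPix(im[:,:,0].copy(),(1,1),tuple(map(float,proj(q,T(b,(x,y,.046))))))[0,0]) for x in xs])
E
```

```text
top
long [122, 123, 124, 119, 116, 117, 108, 98, 96, 94, 91, 91, 91, 92, 93, 92, 91, 90, 89, 92, 106, 125, 148, 157, 163, 164, 163]
short [125, 127, 125, 119, 116, 114, 112, 108, 101, 95, 90, 89, 88, 88, 89, 89, 89, 88, 85, 92, 103, 133, 157, 167, 171, 173, 174]
back y -0.045 [169, 167, 165, 164, 157, 136, 114, 92, 86, 85, 95, 111, 132, 147, 159, 164, 160, 150, 134, 120, 119, 126, 139, 144, 146, 141, 137, 135, 135, 136]
back y -0.03 [165, 164, 165, 166, 166, 144, 119, 93, 85, 90, 99, 111, 135, 152, 161, 164, 161, 145, 130, 117, 130, 146, 162, 171, 174, 174, 174, 174, 173, 171]
back y -0.015 [164, 164, 162, 157, 135, 119, 108, 90, 77, 90, 101, 109, 131, 153, 160, 164, 164, 150, 135, 121, 125, 151, 163, 171, 171, 172, 174, 173, 172, 172]
back y 0 [160, 159, 161, 165, 167, 165, 135, 108, 82, 87, 101, 115, 132, 151, 161, 167, 165, 155, 134, 121, 113, 141, 162, 169, 172, 173, 172, 171, 170, 169]
back y 0.015 [104, 102, 101, 102, 104, 106, 99, 89, 83, 84, 96, 113, 131, 147, 159, 163, 158, 148, 131, 122, 127, 142, 163, 170, 167, 143, 126, 113, 113, 113]
side
long [137, 135, 131, 127, 124, 1
[... 287 characters left out ...]
, 125, 147, 171, 184, 189, 189, 177, 163, 152, 155, 164, 177, 184, 191, 192, 192, 195, 192, 193]
back y -0.03 [92, 70, 57, 49, 46, 45, 45, 53, 67, 86, 106, 126, 146, 164, 179, 187, 183, 179, 162, 152, 157, 175, 191, 201, 205, 208, 210, 211, 213, 214]
back y -0.015 [97, 72, 56, 49, 46, 45, 47, 55, 70, 88, 110, 132, 156, 173, 184, 185, 183, 170, 158, 148, 150, 165, 183, 199, 206, 207, 208, 210, 210, 210]
back y 0 [88, 71, 57, 48, 45, 43, 44, 52, 66, 84, 106, 128, 146, 167, 182, 183, 178, 165, 147, 132, 121, 120, 119, 120, 122, 126, 130, 134, 142, 144]
back y 0.015 [14, 19, 26, 34, 37, 41, 44, 50, 66, 86, 107, 127, 150, 167, 179, 187, 183, 172, 153, 128, 105, 80, 59, 40, 30, 34, 37, 46, 53, 61]
```

```bash
python3 - <<'E'
from fit import *
st(); p=np.load("pose.npy"); b=p[:3].copy(); b[0]+=.002
P=T(b,(.015,-.05)); rel((P[0],P[1],.177),b[2])
E
```

```text
t 20.3333 pos [0.4835 0.2962 0.176 ] x-yaw 0.216 tilt [-0. -0. -1.] F [-0.3 -0.7 -0.2] gap 0.0397
shift cm [ 1.41 37.79 -0.09] turn [0.    0.    0.169] q6 0.29
```

```bash
python3 -m jog '[[[0.1,4,0],[0,0,0.08],255],[[0.3,8,0],[0,0,0.169],255],[[0.5,12,0],[0,0,0.169],255],[[0.6,16,0],[0,0,0.169],255],[[0.8,20,0],[0,0,0.169],255],[[1,24,0],[0,0,0.169],255],[[1.2,28,0],[0,0,0.169],255],[[1.3,32,0],[0,0,0.169],255],[[1.41,36,0],[0,0,0.169],255],[[1.41,37.79,0],[0,0,0.169],255]]'
python3 -m jog '[[[0,0,0],[0,0,0],255],[[0,0,0],[0,0,0],255],[[0,0,0],[0,0,0],255]]'
python3 - <<'E'
from fit import *
st(); p=np.load("pose.npy"); b=p[:3].copy(); b[0]+=.002
P=T(b,(.012,-.05)); rel((P[0],P[1],.0245),b[2])
q=ctrl.capture("side"); draw(q,b,None,2.01,3,SC,"side10.png")
E
```

```text
time_s: 21.17
eef_pos: [0.5786, -0.0748, 0.1763]
tcp_rot: [0.0, 1.0, 0.021, 0.0]
ft_force: [0.0, 0.6, 0.4]
finger_gap: 0.0005
time_s: 21.42
eef_pos: [0.5776, -0.0698, 0.1758]
tcp_rot: [-0.0, 1.0, 0.023, -0.0]
ft_force: [0.4, -0.4, -0.4]
finger_gap: 0.0003
t 21.4167 pos [ 0.5776 -0.0698  0.1758] x-yaw 0.0456 tilt [-0.  0. -1.] F [ 0.4 -0.4 -0.4] gap 0.0003
shift cm [-0.23  0.02 15.13] turn [-0.     0.    -0.001] q6 -0.21
```

View pics/side10.png

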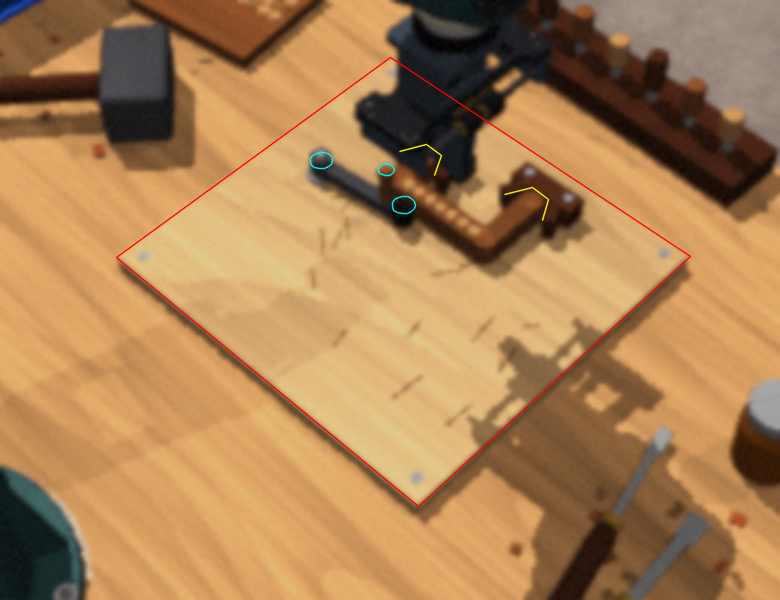

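```bash
python3 -m jog '[[[-0.8,0,3],[0,0,0],255],[[-0.8,0,6],[0,0,0],255],[[-0.8,0,9],[0,0,0],255],[[-0.8,0,11.5],[0,0,0],255],[[-0.8,0,13.5],[0,0,0],255],[[-0.8,0,14.6],[0,0,0],255],[[-0.8,0,15.1],[0,0,0],255],[[-0.8,0,15.1],[0,0,0],255]]'
python3 -m jog '[[[0.4,0,0],[0,0,0],255],[[0.8,0,0],[0,0,0],255],[[1.2,0,0],[0,0,0],255],[[1.6,0,0],[0,0,0],255],[[1.6,0,0],[0,0,0],255]]'
python3 -m jog '[[[0.2,0,0],[0,0,0],255],[[0.3,0,0],[0,0,0],255],[[0.3,0,0],[0,0,0],255]]'
```

```text
time_s: 22.13
eef_pos: [0.5699, -0.0692, 0.0245]
tcp_rot: [-0.0, 1.0, 0.024, -0.001]
ft_force: [1.0, 0.2, -0.1]
finger_gap: 0.0006
time_s: 22.55
eef_pos: [0.5876, -0.0691, 0.0257]
tcp_rot: [0.0, 1.0, 0.024, 0.001]
ft_force: [-0.1, 0.8, 0.9]
finger_gap: 0.0008
time_s: 22.8
eef_pos: [0.5894, -0.0688, 0.025]
tcp_rot: [0.0, 1.0, 0.023, 0.0]
ft_force: [-0.1, 0.4, -0.3]
finger_gap: 0.0004
```

```bash
python3 -m jog '[[[0.15,0,0],[0,0,0],255],[[0.3,0,0],[0,0,0],255],[[0.3,0,0],[0,0,0],255]]'
python3 -m jog '[[[0.1,0,0],[0,0,0],255],[[0.1,0,0],[0,0,0],255],[[0.1,0,0],[0,0,0],255]]'
python3 -m jog '[[[0.1,0,0],[0,0,0],255],[[0.1,0,0],[0,0,0],255],[[0.1,0,0],[0,0,0],255]]'
```

```text
time_s: 23.05
eef_pos: [0.5925, -0.0687, 0.025]
tcp_rot: [0.0, 1.0, 0.023, 0.0]
ft_force: [-0.1, -0.3, -0.4]
finger_gap: 0.0002
time_s: 23.3
eef_pos: [0.5932, -0.0686, 0.0249]
tcp_rot: [0.0, 1.0, 0.024, -0.0]
ft_force: [-0.7, -0.3, -0.2]
finger_gap: 0.0004
time_s: 23.55
eef_pos: [0.5943, -0.0686, 0.0249]
tcp_rot: [-0.0, 1.0, 0.024, 0.0]
ft_force: [0.2, -0.5, 0.1]
finger_gap: 0.0004
```

```bash
python3 -m jog '[[[0.1,0,0],[0,0,0],255],[[0.1,0,0],[0,0,0],255],[[0.1,0,0],[0,0,0],255]]'
python3 -m jog '[[[0.1,0,0],[0,0,0],255],[[0.1,0,0],[0,0,0],255],[[0.1,0,0],[0,0,0],255]]'
python3 -m jog '[[[0.1,0,0],[0,0,0],255],[[0.1,0,0],[0,0,0],255],[[0.1,0,0],[0,0,0],255]]'
```

```text
time_s: 23.8
eef_pos: [0.5953, -0.0685, 0.0249]
tcp_rot: [0.0, 1.0, 0.023, 0.0]
ft_force: [0.2, 1.0, -0.9]
finger_gap: 0.0005
time_s: 24.05
eef_pos: [0.5963, -0.0685, 0.0249]
tcp_rot: [0.0, 1.0, 0.024, 0.0]
ft_force: [0.1, -0.1, -0.4]
finger_gap: 0.0006
time_s: 24.3
eef_pos: [0.5972, -0.0684, 0.0249]
tcp_rot: [-0.0, 1.0, 0.023, 0.0]
ft_force: [-0.4, -0.3, -0.1]
finger_gap: 0.0005
```

```bash
python3 -m jog '[[[0.1,0,0],[0,0,0],255],[[0.1,0,0],[0,0,0],255],[[0.1,0,0],[0,0,0],255]]'
python3 - <<'E'
from fit import *
q=ctrl.capture("side"); save(q,"s11r.png")
cv2.imwrite("pics/z11s.png",cv2.resize(cv2.imread("pics/s11r.png")[145:205,250:350],None,fx=8,fy=8,interpolation=cv2.INTER_CUBIC))
E
```

```text
time_s: 24.55
eef_pos: [0.5978, -0.0684, 0.0248]
tcp_rot: [-0.0, 1.0, 0.024, -0.0]
ft_force: [-3.8, -1.0, 1.5]
finger_gap: 0.0004
```

View pics/z11s.png

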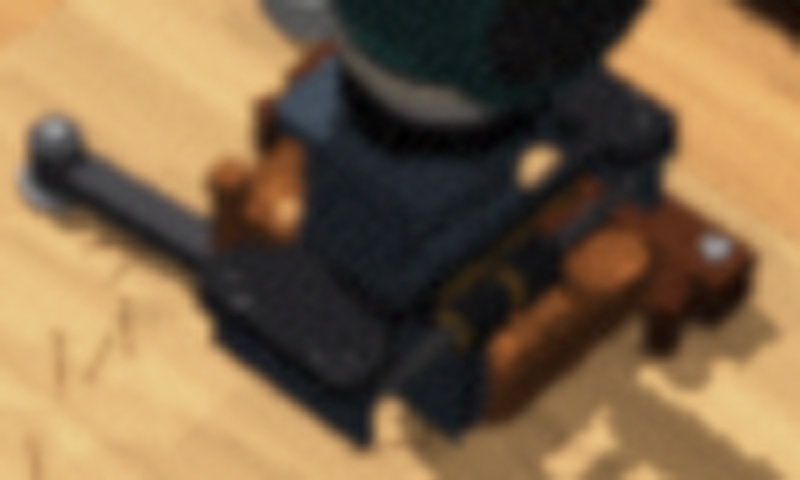

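```bash
python3 -m jog '[[[0.1,0,0],[0,0,0],255],[[0.1,0,0],[0,0,0],255],[[0.1,0,0],[0,0,0],255]]'
python3 -m jog '[[[0.06,0,0],[0,0,0],255],[[0.06,0,0],[0,0,0],255],[[0.06,0,0],[0,0,0],255]]'
python3 - <<'E'
from fit import *
s=ctrl.get_state(); print(s["eef_pos"]*1000, s["ft_force"])
E
python3 -m jog '[[[-0.7,0,0],[0,0,0],255],[[-1.0,0,0],[0,0,0],255],[[-1.0,-1,0],[0,0,0],255],[[-1.0,-2.2,0],[0,0,0],255],[[-1.0,-3.4,0],[0,0,0],255],[[-1.0,-4.2,0],[0,0,0],255],[[-0.8,-4.2,0],[0,0,0],255],[[-0.5,-4.2,0],[0,0,0],255],[[-0.4,-4.2,0],[0,0,0],255],[[-0.4,-4.2,0],[0,0,0],255]]'
```

```text
time_s: 24.85
eef_pos: [0.598, -0.0684, 0.0248]
tcp_rot: [-0.0, 1.0, 0.024, -0.001]
ft_force: [-10.7, -2.2, 8.8]
finger_gap: 0.0003
time_s: 25.1
eef_pos: [0.5979, -0.0684, 0.0247]
tcp_rot: [-0.0, 1.0, 0.024, -0.002]
ft_force: [-14.4, -3.2, 12.9]
finger_gap: 0.0005
[597.9381389  -68.37149538  24.73513817] [-14.43679     -3.15718388  12.8760187 ]
time_s: 25.93
eef_pos: [0.5944, -0.0268, 0.025]
tcp_rot: [0.0, 1.0, 0.023, 0.0]
ft_force: [0.1, -0.5, -0.7]
finger_gap: 0.0006
```

```bash
python3 -m jog '[[[0.1,0,0],[0,0,0],255],[[0.1,0,0],[0,0,0],255],[[0.1,0,0],[0,0,0],255]]'
python3 -m jog '[[[0.1,0,0],[0,0,0],255],[[0.1,0,0],[0,0,0],255],[[0.1,0,0],[0,0,0],255]]'
python3 -m jog '[[[0.1,0,0],[0,0,0],255],[[0.1,0,0],[0,0,0],255],[[0.1,0,0],[0,0,0],255]]'
```

```text
time_s: 26.18
eef_pos: [0.5949, -0.0268, 0.0249]
tcp_rot: [-0.0, 1.0, 0.023, -0.0]
ft_force: [0.0, -0.6, -0.1]
finger_gap: 0.0006
time_s: 26.43
eef_pos: [0.5958, -0.0265, 0.0249]
tcp_rot: [0.0, 1.0, 0.023, -0.0]
ft_force: [0.9, 1.3, -0.2]
finger_gap: 0.0001
time_s: 26.68
eef_pos: [0.5958, -0.0265, 0.0248]
tcp_rot: [-0.0, 1.0, 0.024, -0.001]
ft_force: [-6.1, -1.9, 4.9]
finger_gap: 0.0005
```

```bash
python3 -m jog '[[[0.1,0,0],[0,0,0],255],[[0.1,0,0],[0,0,0],255],[[-0.6,0,0],[0,0,0],255],[[-1.2,0,0],[0,0,0],255],[[-1.4,0,0],[0,0,0],255],[[-1.4,0,-2],[0,0,0],255],[[-1.4,0,-5],[0,0,0],255],[[-1.4,0,-9],[0,0,0],255],[[-1.4,0,-13],[0,0,0],255],[[-1.4,0,-15],[0,0,0],255]]'
python3 -m jog '[[[-2,-4,0],[0,0,0],145],[[-4,-8,0],[0,0,0],145],[[-5,-12,0],[0,0,0],145],[[-6,-16,0],[0,0,0],145],[[-7,-20,0],[0,0,0],145],[[-7,-24,0],[0,0,0],145],[[-7,-28,0],[0,0,0],145],[[-7,-32,0],[0,0,0],145],[[-7,-32,0],[0,0,0],145]]'
python3 - <<'E'
from fit import *
st(); p=np.load("pose.npy"); b=p[:3].copy(); b[0]+=.002
for n,c in(("top",(225,150,83,59)),("side",(250,145,100,60))):
    q=ctrl.capture(n); draw(q,b,None,2.01,9 if n=="top" else 8,c,"z12"+n+".png"); save(q,n+"12raw.png")
E
```

```text
time_s: 27.52
eef_pos: [0.5844, -0.0272, 0.1795]
tcp_rot: [0.0, 1.0, 0.024, 0.002]
ft_force: [0.3, -0.8, 1.2]
finger_gap: 0.0005
time_s: 28.27
eef_pos: [0.4976, 0.2949, 0.1755]
tcp_rot: [-0.001, 1.0, 0.025, 0.001]
ft_force: [-0.1, -0.5, 0.0]
finger_gap: 0.0394
t 28.2667 pos [0.4976 0.2949 0.1755] x-yaw 0.0505 tilt [ 0.002  0.002 -1.   ] F [-0.1 -0.5  0. ] gap 0.0394
```

View pics/z12top.png

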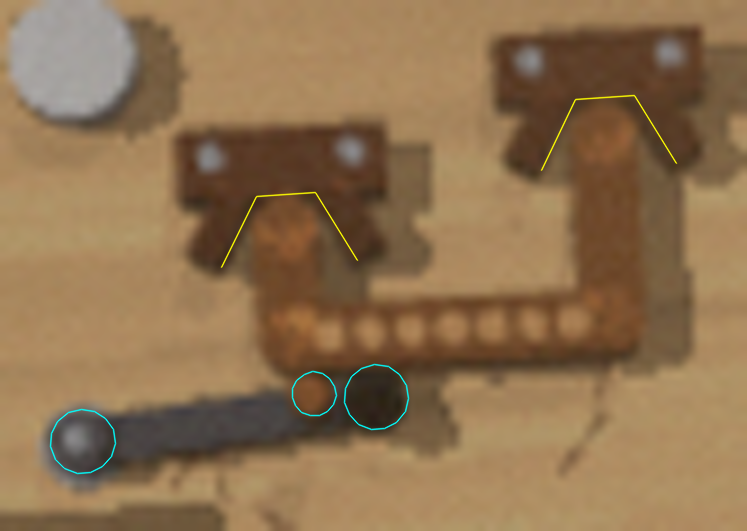

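View pics/z12side.png

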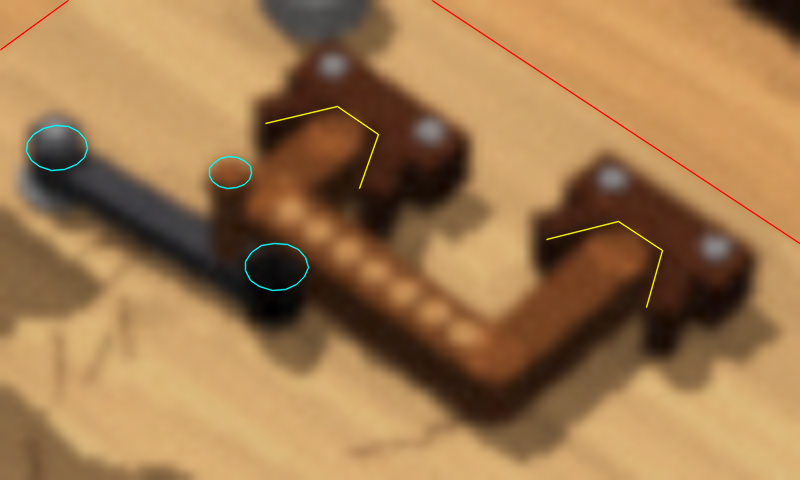

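```bash
python3 - <<'E'
from fit import *
rel((.5886,.0336,.175),.217)
E
```

```text
shift cm [ 7.83e+00  2.61e+01 -2.00e-02] turn [ 0.    -0.    -0.167] q6 0.44
```

```bash
python3 -m jog '[[[1.2,4,0],[0,0,-0.08],140],[[2.4,8,0],[0,0,-0.167],140],[[3.6,12,0],[0,0,-0.167],140],[[4.8,16,0],[0,0,-0.167],140],[[6,20,0],[0,0,-0.167],140],[[7,23.5,0],[0,0,-0.167],140],[[7.83,26.1,0],[0,0,-0.167],140],[[7.83,26.1,0],[0,0,-0.167],140],[[7.83,26.1,0],[0,0,-0.167],140]]'
python3 - <<'E'
from fit import *
st(); rel((.5886,.0336,.056),.217)
E
```

```text
time_s: 29.12
eef_pos: [0.5881, 0.0298, 0.1748]
tcp_rot: [0.0, 0.994, 0.105, -0.0]
ft_force: [0.1, 0.7, -0.4]
finger_gap: 0.0413
t 29.1167 pos [0.5881 0.0298 0.1748] x-yaw 0.2102 tilt [-0. -0. -1.] F [ 0.1  0.7 -0.4] gap 0.0413
shift cm [ 0.13 -0.37 11.88] turn [-0.     0.    -0.007] q6 -0.2
```

```bash
python3 -m jog '[[[0.13,-0.2,2],[0,0,0],140],[[0.13,-0.2,4.5],[0,0,0],140],[[0.13,-0.2,7],[0,0,0],140],[[0.13,-0.2,9],[0,0,0],140],[[0.13,-0.2,10.5],[0,0,0],140],[[0.13,-0.2,11.4],[0,0,0],140],[[0.13,-0.2,11.8],[0,0,0],140],[[0.13,-0.2,11.8],[0,0,0],150],[[0.13,-0.2,11.8],[0,0,0],160],[[0.13,-0.2,11.8],[0,0,0],160]]'
python3 -m jog '[[[0.2,-0.02,0],[0,0,0],160],[[0.4,-0.04,0],[0,0,0],160],[[0.6,-0.06,0],[0,0,0],160],[[0.6,-0.06,0],[0,0,0],160]]'
python3 -m jog '[[[0.1,-0.01,0],[0,0,0],160],[[0.2,-0.02,0],[0,0,0],160],[[0.2,-0.02,0],[0,0,0],160]]'
```

```text
time_s: 29.95
eef_pos: [0.5898, 0.0345, 0.058]
tcp_rot: [0.0, 0.994, 0.107, 0.001]
ft_force: [0.9, -0.5, -0.9]
finger_gap: 0.0338
time_s: 30.28
eef_pos: [0.5956, 0.0365, 0.0573]
tcp_rot: [0.0, 0.994, 0.107, 0.0]
ft_force: [0.5, 0.0, -0.5]
finger_gap: 0.0339
time_s: 30.53
eef_pos: [0.597, 0.037, 0.057]
tcp_rot: [0.0, 0.994, 0.107, 0.0]
ft_force: [-0.2, -0.1, -0.4]
finger_gap: 0.034
```

```bash
python3 -m jog '[[[0.1,-0.02,0],[0,0,0],160],[[0.1,-0.02,0],[0,0,0],160],[[0.1,-0.02,0],[0,0,0],160]]'
python3 -m jog '[[[0.1,-0.02,0],[0,0,0],160],[[0.1,-0.02,0],[0,0,0],160],[[0.1,-0.02,0],[0,0,0],160]]'
```

```text
time_s: 30.78
eef_pos: [0.5975, 0.0373, 0.0568]
tcp_rot: [0.0, 0.994, 0.107, -0.0]
ft_force: [-2.5, -1.4, 0.4]
finger_gap: 0.0342
time_s: 31.03
eef_pos: [0.5978, 0.0374, 0.0567]
tcp_rot: [0.0, 0.994, 0.107, -0.001]
ft_force: [-5.8, -5.4, 2.8]
finger_gap: 0.0341
```

```bash
python3 -m jog '[[[0.1,-0.02,0],[0,0,0],160],[[0.1,-0.02,0],[0,0,0],160],[[-0.3,0,0],[0,0,0],160],[[-0.8,0.05,0],[0,0,0],155],[[-0.9,0.05,0],[0,0,0],150],[[-0.9,0.05,0],[0,0,0],145],[[-0.9,0.05,-1],[0,0,0],145],[[-0.9,0.05,-3.5],[0,0,0],145],[[-0.9,0.05,-7],[0,0,0],145],[[-0.9,0.05,-11],[0,0,0],145]]'
python3 -m jog '[[[-2,-4,0],[0,0,0],145],[[-4,-8,0],[0,0,0],145],[[-5,-12,0],[0,0,0],145],[[-5,-16,0],[0,0,0],145],[[-5,-20,0],[0,0,0],145],[[-5,-24,0],[0,0,0],145],[[-5,-26,0],[0,0,0],145],[[-5,-26,0],[0,0,0],145],[[-5,-26,0],[0,0,0],145],[[-5,-26,0],[0,0,0],145]]'
python3 - <<'E'
from fit import *
st(); p=np.load("pose.npy"); b=p[:3].copy(); b[0]+=.002
for n,c in(("top",(225,150,83,59)),("side",(250,145,100,60))):
    q=ctrl.capture(n); draw(q,b,None,2.01,9 if n=="top" else 8,c,"z13"+n+".png"); save(q,n+"13raw.png")
E
```

```text
time_s: 31.87
eef_pos: [0.5892, 0.0354, 0.1677]
tcp_rot: [-0.0, 0.994, 0.107, -0.001]
ft_force: [-0.0, 1.0, -0.2]
finger_gap: 0.0394
time_s: 32.7
eef_pos: [0.4861, 0.2785, 0.1673]
tcp_rot: [-0.0, 0.994, 0.107, 0.0]
ft_force: [0.5, -0.7, 0.2]
finger_gap: 0.0393
t 32.7 pos [0.4861 0.2785 0.1673] x-yaw 0.2142 tilt [ 0.  0. -1.] F [ 0.5 -0.7  0.2] gap 0.0393
```

View pics/z13top.png

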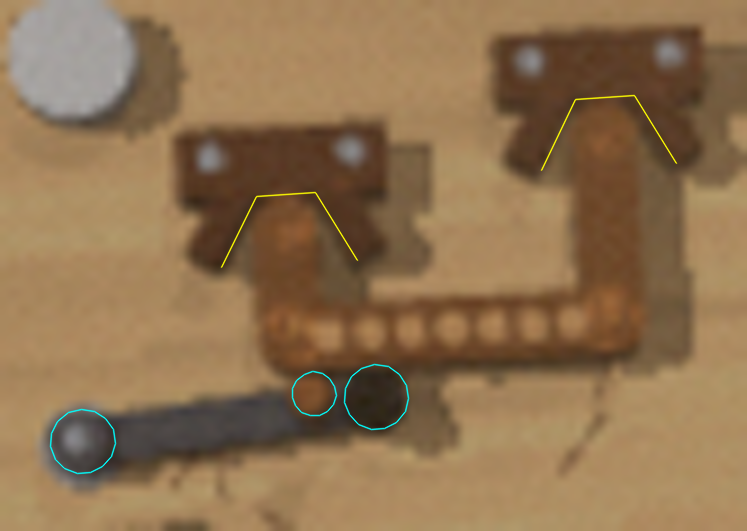

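View pics/side13raw.png

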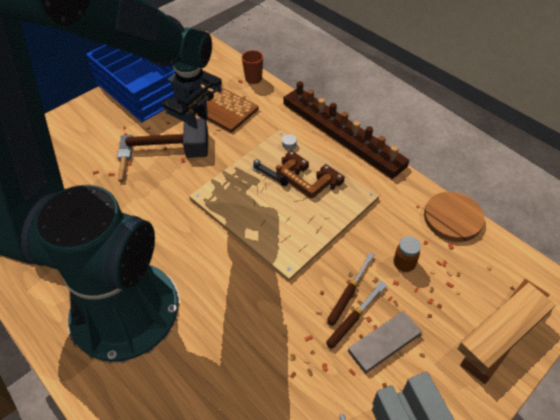

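The final pictures show both tips in their notches: the short one at zoom (288,195), the long one at (605,100). The nose at (376,397) touches the back, nothing else has moved, and the gripper is clear of everything.

```bash
python3 -c "
from bench import ctrl
print(ctrl.close_job())"
```

```text
the job is handed in; nothing more can be done
None
```

The job is done and handed in at about 33 s of the 72 s allowed. The blank is home in both notches, and the swing arm's nose bears against its back.

**How it went:** I gripped the blank by its back, slid and turned it along the board into the stops, then released it and pushed it home with about 17 N. I swung the arm round by its peg until the nose met the back, pressing with about 13 N (horizontal), then withdrew.

**Checks:**
- **Seating:** A picture measurement suggested the long end might be 1–2 mm short. I pushed the back again near the long leg (about 15 N) and near the middle. It was rigid at both places, and the contact points gave a yaw of about 0.050 rad against the board's 0.047.
- **Order:** That re-check came after the arm had first been closed. I therefore pressed the peg again, and the nose met the back at about the same place as before.
- **Final pictures:** They show both tips in the notches and the nose touching the back at an arm angle of about 2.01. The other things look unmoved, and the gripper is clear of everything.

**Disagreements:** Contact came about 2 mm further along the board than my first picture fit predicted, which matches the calibration tolerance. The trained networks' points were mostly too far off, so I measured from the pictures by hand.

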